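# Open the balance case and load its pan

## Task

Push up the lid of the low glass balance case until it goes over its balance point and leans back on its stop screws by itself, then set the largest of the three brass weights upright in the middle of the pan inside. Be gentle: never force the lid or the case, do not run the lid hard into its stop or let it fall shut, and set the weight down without jolting the spring pan or pressing it down. Leave the other weights, bottles, bowls and tools where they stand.

Things in the scene. Friction and masses are not known exactly. Their poses are not given: they have to be found in the camera images.
- case: Low glazed balance case, fixed: glass box 180 (x) x 240 (y) mm, walls 6 mm thick, 100 mm high, on a 200 x 260 x 12 mm base plate. Origin: centre of its underside; x points to the hinge side (to the robot's right, within 15 degrees; the tab faces left). Behind the hinge a stop bracket, 190 mm high (x +132 to +140, y +-121), carries two stop screws. The gripper must not push the case or lid with over 20 N.
- lid (a joint): Lid angle, rad: 0 closed, 1.57 upright, grows as it opens. The hinge turns freely, slightly damped. Short of the balance point the lid falls shut (must not close faster than 4 rad/s); past it, it swings on slowly by itself until it rests on the rigid stop. Balance lies between 1.70 and 1.80, the stop between 1.85 and 2.06, different each time and not measured: feel for the load going away.
- lid_hinge (a point): Middle of the hinge axis (along the case's y), at the lid's top back edge, 128 mm above the bench. Glazed lid 180 x 240 mm, metal frame 28 mm deep, pane near the top, 0.47 to 0.75 kg: about 2 N at the tab lifts it. A round bar of unknown mass runs across inside, 22 to 38 mm from the axis. The rubber tips of the stop screws meet the open lid's frame 55 mm above the axis.
- lid_tab (a point): Finger tab, middle of the lid's front edge: an 80 (y) mm wide, 5 mm thick plate sticking out 35 mm from the lid. The point is the middle of its outer edge, underside; closed: 215 mm before and 13 mm below the hinge axis, 115 mm above the bench, free below. Turns with the lid: x along the lid to the hinge, z out of its top face.
- pan_top (a point): Centre of the upper face of the round steel pan, 80 mm across, in the middle of the case; 52 mm above the bench when empty, 48 mm below the glass walls' rim.
- pan (a joint): How far the spring pan is pushed down, m: 0 empty, about 0.0035 with the large weight on it (about 1 N per mm), bottom at 0.008. Pushing it beyond 0.007 at any moment counts as jolted or overloaded.
- board: Dark wooden board, 100 (x) x 270 (y) x 12 mm, fixed on the bench, on which the three weights stand in a row along its y, in any order. Origin: centre of its underside.
- weight_large: The largest brass weight: an upright cylinder 36 mm across and 42 mm high with a small knob (16 mm across, to 55 mm) on top, 0.33 to 0.39 kg. Origin: centre of its underside, z up its axis.
- weight_medium: Medium brass weight, 28 mm across, 33 mm high (46 mm with knob). Origin: centre of its underside. To be left alone.
- weight_small: Small brass weight, 22 mm across, 25 mm high (38 mm with knob). Origin: centre of its underside. To be left alone.
- mortar: White ceramic bowl, 104 mm across, 62 mm high, on the bench. Origin: centre of its underside. Bystander.
- mortar2: Smaller white ceramic bowl, 72 mm across, 46 mm high. Origin: centre of its underside. Bystander.
- amber: Brown bottle, 52 mm across, 130 mm high. Origin: centre of its underside. Bystander.
- jar: White jar with a metal cap, 56 mm across, 75 mm high. Origin: centre of its underside. Bystander.
- spatula: Flat spatula with a wooden handle, 170 mm long, lying on the bench. Bystander.
- carton: Small cardboard carton, 90 x 55 x 35 mm. Origin: centre of its underside. Bystander.
There are look-alikes about, which are no part of the job. What is shaped like the weight_large but blue or red is not meant.

How it is judged:
By the outcome, as a careful person would: the job done as asked, in the order asked, and still so for the second after the job is handed in, with the robot touching nothing.
It also fails if it takes over 72 s, if anything falls off the work surface, if the arm or the gripper's body presses on something with over 40 N, if the wrist force passes 120 N, or if a joint passes its speed limit or range.

## Robot

A 7-joint arm with a two-finger parallel gripper is mounted at the origin on the work surface. World frame = base frame: x ahead of the robot, y to its left, z up, the work surface at z = 0. Lengths are in mm, angles in degrees, forces in N, time in s.
With the tool pointing down it reaches from about 400 to 900 mm from the base axis. Payload 5.5 kg.
Tool frame: the origin (TCP) lies at the very end of the fingers, on their centre line; the grasp point (between the pads) lies robot.tcp_to_grasp behind it (robot.tcp_to_grasp is the distance from the TCP to the grasp point, in mm); z points along the fingers, y is the direction in which the jaws open and shut (so a half turn about z gives the same grasp; the last joint's range is limited). The gripper opens to 85 mm and grips with 20 to 120 N. Pads are 22 mm wide; open, the fingers measure 114 mm over their backs; the gripper's body (76 mm by 85 mm) begins 54 mm behind the grasp point. The pads swing forward as they close: fully open they stand 13 mm farther back than shut.
Start: joints at [15.08, 28.699, -24.465, 88.831, 12.651, 65.22, -12.049], TCP at [650, 0.037, 231.31] pointing down, gripper open.
Joint ranges: [-164.97, 164.97], [-17.58, 116.51], [-87.97, 89.64], [11.32, 138.91], [-80.73, 260.73], [10.89, 115.49], [-147.41, 147.41]. Speed limits (degrees/s): [147.25, 147.25, 180, 180, 180, 180, 180].

## Interface

Orientations are given as a 3x3 rotation matrix whose columns are the frame's x, y, z axes.
In Python, from workcell import get_state, optics, job, robot gives the robot as it stands. The module is installed in compiled form; this text tells all that it offers.
- The arm moves only by the tool carry_out, never from a script. Its arguments are lists of equal length, an entry for each row: "dp": the shift along the tool's x, y, z normalised to -1 to 1, where 1 is 0.25 m, a list of three; "delta_rot": the turn, a rotation vector about the tool's x, y, z normalised to -1 to 1, where 1 is 30 degrees, a list of three. A call has 1 to 8 rows; each row is the pose to reach, as a shift and turn from the pose commanded when the call began, along the tool's axes at that moment; what a row does not reach only later rows make up. A row lasts 1/12 s, in which the tool goes at most 41.7 mm and 7.16 degrees, less where a joint would pass 70% of its speed; a pose out of reach is approached as far as the arm can. A call with a number of a shift or a turn outside -1 to 1 is refused whole. A call with a gripper value outside its range is refused whole. "claw" is the closure, from -1 (fully open) to 1 (shut), so that 0 is half open, set as the call begins (left out, the last holds). The fingers move at their own pace and stop on an object; the grip force is fixed at half the most. Time passes only in rows, so rows that repeat a pose let the fingers close. It gives the time, the measured TCP pose, the force and the opening at its end, in the units of the state.
- get_state(): the state, without advancing time (a new reading comes with each control period).
- optics.get_image(name): name is "scene" or "side" or "wrist"; returns a dict with "img" (480x640x3 uint8, blue, green, red), "K" (3x3 intrinsics, pixels), "k1" (the pictures are not rectified: a ray, as slopes to the right and down, at radius r is drawn at 1 + k1 r^2 times it, then the intrinsics apply), "pose" (4x4, takes a point from camera to world coordinates); the wrist camera has in their place "tool_from_camera" (4x4, takes a point from camera to tool coordinates, whose origin is the TCP and whose axes are the flange's). Camera axes: x right, y down, z forward; pixel columns grow to the right and rows downward; lengths in mm; the calibration is good to about 2 mm. A picture is of the moment at which its call begins: read the wrist's pose just before it. There is no depth.
- job.finish_job(): hands the job in, once; it reports no verdict.
The state is a dict: "time_s": time; "qpos": joint angles; "joint_vel": joint speeds; "effort": joint torques, N m; "position": TCP position; "tcp_rot": TCP orientation; "force": force on the tool from outside, world axes, zero at the start; "moment": the same for the moment, N m; "width": opening from 0.0 (shut) to 1.0 (fully open).
Only numpy, scipy, OpenCV 4.12 (cv2) and the standard library are available. Lean on these libraries where they do the work, as an engineer would, in place of code of your own. Each camera call takes 0.05 s, during which the arm holds its last target.

## Working session

There is one attempt and no reset: what is moved stays moved. The work goes in short steps, Python scripts to look and compute and a tool call to move; the robot and the scene stay as the last step left them, time stands still between calls to the robot, and variables do not carry over. Pictures are saved under pics/ and viewed, and the job is handed in when it is done.

Besides the shell and the picture viewer there is one more tool, called after ">>>" as name(argument=value, ...) on one line, values as JSON. carry_out: Moves the arm, as the interface text tells. Its arguments: {"type":"object","properties":{"dp":{"type":"array"},"delta_rot":{"type":"array"},"claw":{"type":"number"}},"required":["dp","delta_rot"]}

```bash
ls; mkdir -p pics; python3 - <<'E'
from workcell import get_state, optics, job, robot
import cv2,pickle
s=get_state();print({k:s[k] for k in ('time_s','position','tcp_rot','force','width')}, robot.tcp_to_grasp, [a for a in dir(robot) if a[0]!='_'])
d={}
for n in ("scene","side","wrist"):
    i=optics.get_image(n);d[n]=i;cv2.imwrite(f"pics/{n}0.png",i["img"])
    print(n,i["K"].tolist() if hasattr(i["K"],'tolist') else i["K"],i["k1"],i.get("pose",i.get("tool_from_camera")))
pickle.dump(d,open('im0.pkl','wb'))
E
```

```text
pics
{'time_s': 0.0, 'position': array([ 6.49316844e+02, -5.48702629e-02,  2.30259332e+02]), 'tcp_rot': array([[-6.73832256e-05,  9.99998147e-01, -1.92376516e-03],
       [ 9.99999996e-01,  6.74997693e-05,  6.05161856e-05],
       [ 6.06459272e-05, -1.92376107e-03, -9.99998148e-01]]), 'force': array([ 0.12584954, -0.48558925, -1.16332818]), 'width': 1.0032517032332773} 18.700000000000003 ['IKError', 'tcp_to_grasp']
scene [[470.9255781504146, 0.0, 315.6284825568844], [0.0, 470.9255781504146, 239.54986620698295], [0.0, 0.0, 1.0]] -0.039147251454101056 [[ 4.34908643e-01  7.39782559e-01 -5.13396764e-01  1.08021162e+03]
 [ 9.00348158e-01 -3.66801370e-01  2.34157960e-01 -2.22351038e+02]
 [-1.50886621e-02 -5.64073151e-01 -8.25586950e-01  1.07061229e+03]
 [ 0.00000000e+00  0.00000000e+00  0.00000000e+00  1.00000000e+00]]
side [[610.9651039830269, 0.0, 316.70185639637236], [0.0, 610.9651039830269, 245.091723871708], [0.0, 0.0, 1.0]] -0.03204644452968647 [[-9.95484653e-01 -6.11767110e-02  7.25790258e-02  3.65570348e+02]
 [-9.46094326e-02  5.77402231e-01 -8.10959752e-01  1.34312314e+03]
 [ 7.70455899e-03 -8.14164648e-01 -5.80582954e-01  1.02833570e+03]
 [ 0.00000000e+00  0.00000000e+00  0.00000000e+00  1.00000000e+00]]
wrist [[426.8767386747103, 0.0, 319.9281382702683], [0.0, 426.8767386747103, 236.64935856605553], [0.0, 0.0, 1.0]] -0.07879726251585634 [[ 1.27631108e-03 -9.52932351e-01 -3.03180319e-01  7.74245635e+01]
 [ 9.99998833e-01  9.61494309e-04  1.18764490e-03 -7.99108579e-01]
 [-8.40239097e-04 -3.03181481e-01  9.52932465e-01 -1.42627855e+02]
 [ 0.00000000e+00  0.00000000e+00  0.00000000e+00  1.00000000e+00]]
```

View pics/scene0.png

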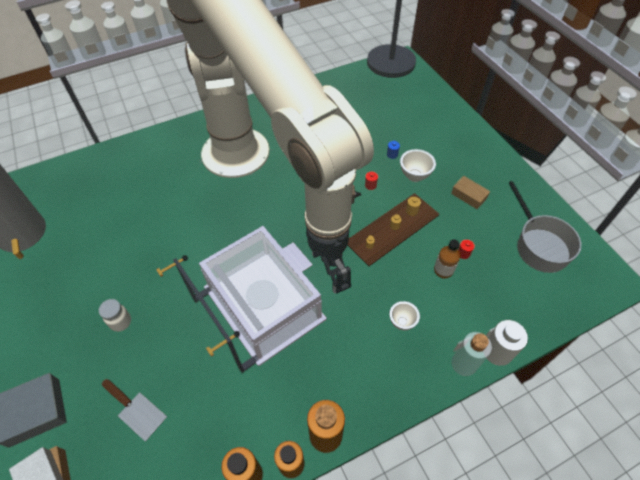

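View pics/side0.png

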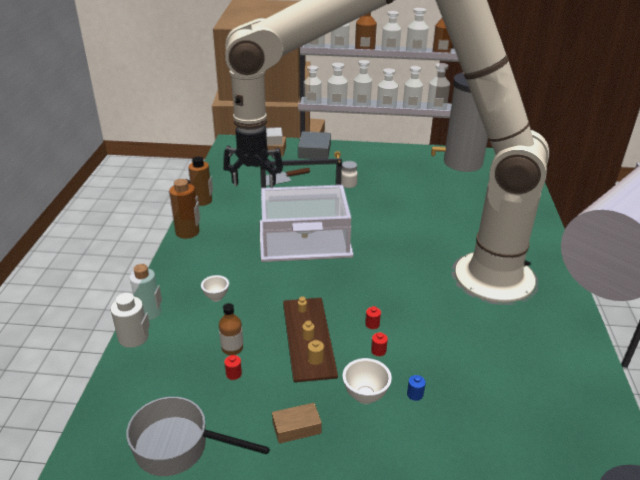

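View pics/wrist0.png

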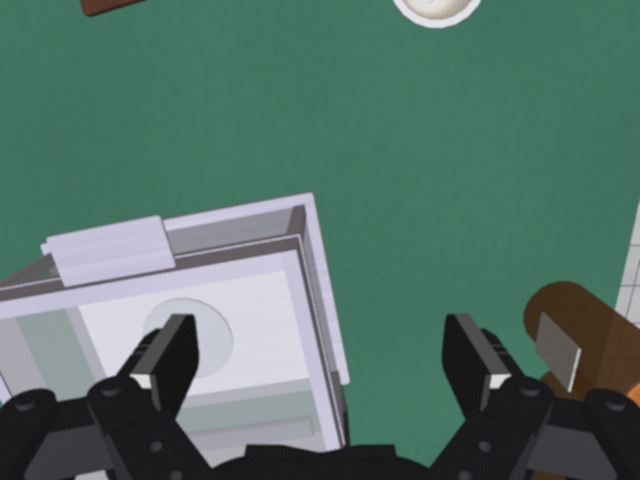

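The scene view shows the case (tab at about 295,258), the board with three weights (the largest at 413,204) and red/blue look-alikes. The wrist view shows the tab at about (113,250) and the pan at about (187,338). Next I'll zoom in to measure.

```bash
python3 - <<'E'
import cv2,pickle
d=pickle.load(open('im0.pkl','rb'))
a=d['scene']['img'][220:370,180:340];cv2.imwrite('pics/sc_case.png',cv2.resize(a,None,fx=5,fy=4,interpolation=cv2.INTER_CUBIC)[:600,:800])
a=d['side']['img'][150:270,240:380];cv2.imwrite('pics/sd_case.png',cv2.resize(a,None,fx=5,fy=5,interpolation=cv2.INTER_CUBIC))
a=d['scene']['img'][180:270,340:450];b=d['side']['img'][290:385,270:400]
cv2.imwrite('pics/sc_w.png',cv2.resize(a,None,fx=6,fy=6,interpolation=cv2.INTER_CUBIC));cv2.imwrite('pics/sd_w.png',cv2.resize(b,None,fx=6,fy=6,interpolation=cv2.INTER_CUBIC))
E
```

```text
(no output)
```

View pics/sc_case.png

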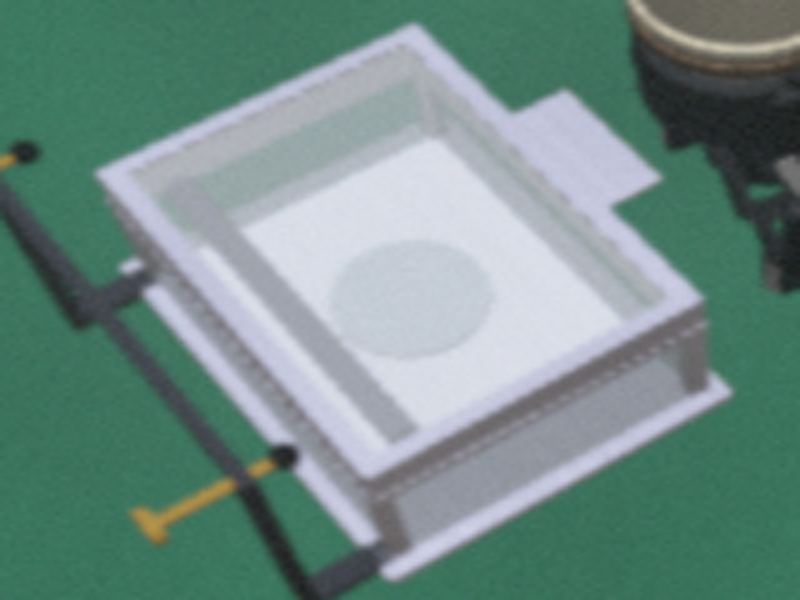

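View pics/sd_case.png

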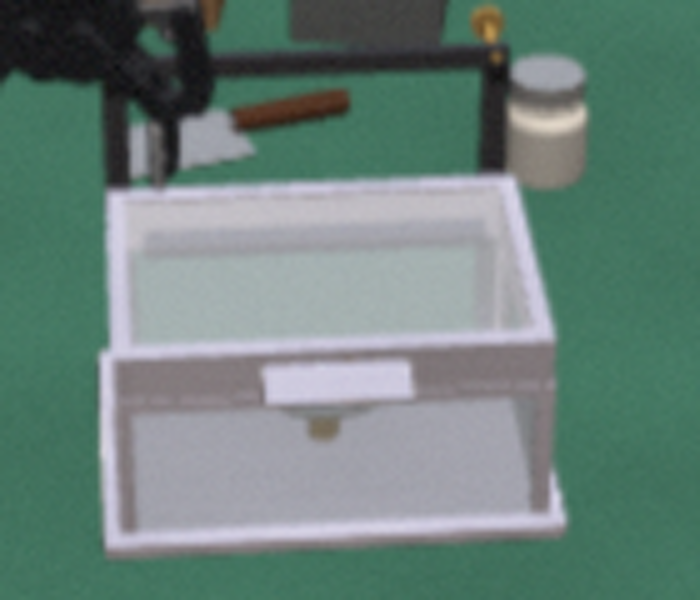

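View pics/sc_w.png

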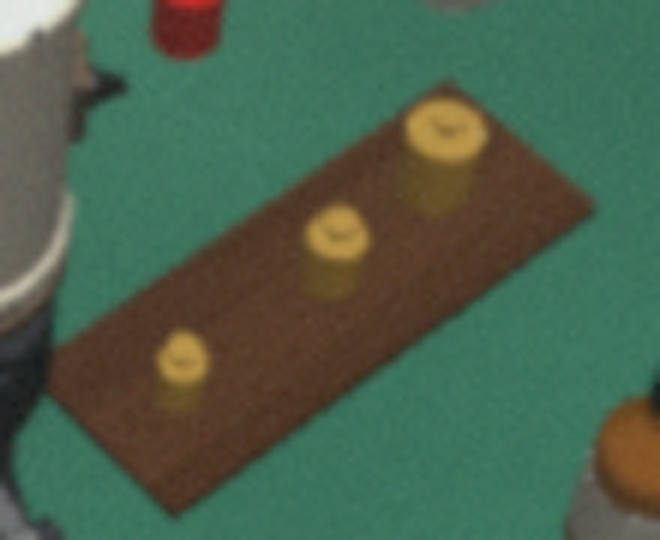

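View pics/sd_w.png

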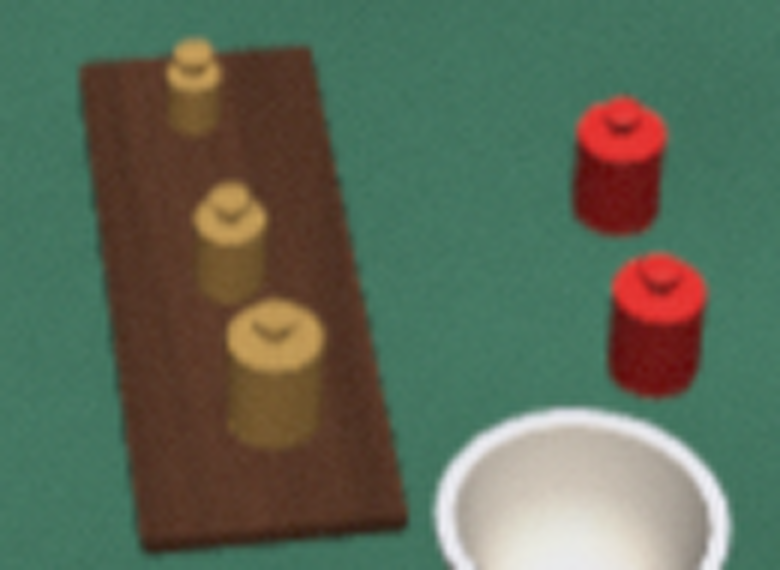

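```bash
cat > h.py <<'E'
import numpy as np, cv2, pickle
from scipy.optimize import least_squares
def proj(c,P,pose=None):
    T=np.linalg.inv(c['pose'] if pose is None else pose)
    p=np.atleast_2d(P)@T[:3,:3].T+T[:3,3]; u=p[:,:2]/p[:,2:]
    u=u*(1+c['k1']*(u**2).sum(1,keepdims=True)); K=np.array(c['K'])
    return u*K[0,0]+K[:2,2]
def unproj(c,px,z,pose=None):
    pose=c['pose'] if pose is None else pose
    K=np.array(c['K']); D=np.array([c['k1'],0,0,0,0.])
    n=cv2.undistortPoints(np.array(px,float).reshape(-1,1,2),K,D).reshape(-1,2)
    d=np.c_[n,np.ones(len(n))]@pose[:3,:3].T; o=pose[:3,3]
    return o+d*((z-o[2])/d[:,2])[:,None]
def wpose(c,s):
    T=np.eye(4);T[:3,:3]=s['tcp_rot'];T[:3,3]=s['position'];return T@c['tool_from_camera']
def c2w(q,P):
    a=q[2];R=np.array([[np.cos(a),-np.sin(a),0],[np.sin(a),np.cos(a),0],[0,0,1]]);return np.atleast_2d(P)@R.T+[q[0],q[1],0]
E
python3 - <<'E'
from h import *
d=pickle.load(open('im0.pkl','rb'));S,D,W=d['scene'],d['side'],d['wrist']
s=dict(position=[649.32,-.055,230.26],tcp_rot=np.array([[-6.7e-5,1,-1.92e-3],[1,6.7e-5,6e-5],[6e-5,-1.92e-3,-1]]))
WP=wpose(W,s)
L=lambda x,y,z:(x,y,z)
obsS=[((262.4,225.5),(-90,-120,128)),((321,294.5),(-90,120,128)),((254,340),(90,120,128)),((199.4,263.75),(90,-120,128)),((293.4,242.5),(-125,-40,120)),((312.4,264.5),(-125,40,120)),((326,318),(-100,130,12)),((258,365),(100,130,12))]
obsD=[((261.6,188.4),(90,120,128)),((343,185.6),(90,-120,128)),((350.4,218),(-90,-120,128)),((261.6,220.4),(-90,120,128)),((293.4,230.6),(-125,40,117)),((322.4,229.4),(-125,-40,117)),((261.4,259),(-100,130,12)),((352.8,255),(-100,-130,12))]
# wrist px: tab outer corners, base corner front far, lid front far top corner
obsW=[((47,242),(-125,-40,120)),((160,216),(-125,40,120)),((313,193),(-100,130,12)),((348,381),(100,130,12))]
for name,sets in (('S',[(S,obsS,None)]),('D',[(D,obsD,None)]),('W',[(W,obsW,WP)]),('all',[(S,obsS,None),(D,obsD,None),(W,obsW,WP)])):
    f=lambda q:np.concatenate([(proj(c,c2w(q,[b for a,b in o]),p)-np.array([a for a,b in o])).ravel() for c,o,p in sets])
    r=least_squares(f,[560,-100,-np.pi/2],x_scale=[100,100,1]);print(name,r.x[:2],np.degrees(r.x[2]),np.abs(r.fun).max(),np.round(r.fun,1))
np.save('q.npy',r.x)
print('large',unproj(S,[(414.3,201.7)],54),unproj(D,[(316,345.8)],54))
print('med',unproj(S,[(396.2,219)],45),unproj(D,[(308.5,326)],45))
print('pan',unproj(S,[(180+412/5,220+300/4)],52),'expect',r.x[:2], 'W',unproj(W,[(187,338)],52,WP))
print('mortar',unproj(S,[(418,163)],62),unproj(D,[(367,378)],62))
bc=lambda v:[(340+a/6,180+b/6) for a,b in v]
print('board',unproj(S,bc([(448,80),(595,207),(177,515),(48,385)]),12))
print('reds',unproj(S,[(372,178),(393,147),(467,245)],42),unproj(D,[(373,312),(380,338)],42))
q=r.x
for P in [(90,0,128),(-125,0,115),(0,0,52),(136,0,190)]:print(P,c2w(q,P))
E
```

```text
S [ 533.7515247  -120.49841631] -79.1641524028716 0.9894857500987655 [ 0.4  0.4  0.   0.3 -0.7  0.2 -0.5 -0.4 -0.4 -0.5  0.1 -0.2  1.  -0.4
  0.3  0.3]
D [ 531.77336002 -117.36497155] -79.86590445303185 1.0657813580411641 [-0.1 -0.7  0.2 -0.7  0.5  0.   0.5  1.1 -0.8  0.4  0.2  0.4 -1.  -0.5
  0.5 -0.5]
W [ 533.89133987 -120.66047435] -79.02656352541656 3.7141727139578506 [-2.1 -2.1 -0.2  0.8 -0.1 -0.4  3.4  3.7]
all [ 533.56793336 -120.46358983] -79.17681791159164 3.8696741070010603 [ 0.4  0.4 -0.   0.2 -0.7  0.2 -0.5 -0.5 -0.4 -0.6  0.1 -0.2  1.  -0.4
  0.2  0.2 -0.9 -1.  -0.8 -1.5  0.3 -0.9  0.4  0.7 -0.7 -0.2  0.2 -0.4
 -1.  -0.9  0.2 -1.5 -2.3 -2.7 -0.2  0.5 -0.1 -0.3  2.9  3.9]
large [[455.09780612 365.19231775  54.        ]] [[452.29115985 367.86022138  54.        ]]
med [[478.75469775 293.83904516  45.        ]] [[476.7394367  296.07062997  45.        ]]
pan [[ 536.32845788 -120.47392383   52.        ]] expect [ 533.56793336 -120.46358983] W [[ 533.69398313 -116.92364134   52.        ]]
mortar [[342.23829662 448.64344328  62.        ]] [[336.41667935 458.9970985   62.        ]]
board [[403.26281723 407.350228    12.        ]
 [499.64344209 427.2511446   12.        ]
 [559.66911302 168.06785165  12.        ]
 [474.36916233 149.70088626  12.        ]]
reds [[318.44911717 310.07630169  42.        ]
 [237.26660984 430.08332149  42.        ]
 [632.35694734 417.27775711  42.        ]] [[327.36727033 228.07034512  42.        ]
 [309.53186577 315.937861    42.        ]]
(90, 0, 128) [[ 550.46801963 -208.86261179  128.        ]]
(-125, 0, 115) [[510.09559131   2.31282957 115.        ]]
(0, 0, 52) [[ 533.56793336 -120.46358983   52.        ]]
(136, 0, 190) [[ 559.1058415  -254.04433413  190.        ]]
```

```bash
cat >> h.py <<'E'
def lidpose(th,q,d=20,phi0=45,lag=15,off=0,w=11):
    """TCP pos & R for pushing at lid angle th(rad); off: shift away from underside"""
    phi=np.radians(max(phi0,np.degrees(th)-lag)); s,c=np.sin(phi),np.cos(phi)
    rot=lambda p:np.array([p[0]*np.cos(th)+p[1]*np.sin(th),-p[0]*np.sin(th)+p[1]*np.cos(th)])
    H=np.array([90,128])
    if th<phi: corner=H+rot(np.array([-215,-13]))+d*np.array([c,-s])
    else: corner=H+rot(np.array([-215+d,-13]))
    tcp=corner-w*np.array([s,c])-off*np.array([np.sin(th),np.cos(th)])
    return c2w(q,[tcp[0],0,tcp[1]])[0], Rphi(phi,q)
def Rphi(phi,q):
    cx=c2w([0,0,q[2]],[1,0,0])[0]; cy=c2w([0,0,q[2]],[0,1,0])[0]
    z=np.cos(phi)*cx-np.sin(phi)*np.array([0,0,1]); return np.c_[np.cross(cy,z),cy,z]
from scipy.spatial.transform import Rotation as Ro
def delta(s,p,R):
    R0=np.array(s['tcp_rot']);return R0.T@(np.array(p)-s['position'])/250, np.degrees(Ro.from_matrix(R0.T@R).as_rotvec())/30
def show(s,poses):
    for p,R in poses:
        a,b=delta(s,p,R);print(np.round(a,3).tolist(),np.round(b,3).tolist(),'  tgt',np.round(p,1))
E
python3 - <<'E'
from h import *
from workcell import get_state
q=np.load('q.npy');s=get_state()
R45=Rphi(np.radians(45),q)
show(s,[((490,90,180),Rphi(np.radians(65),q)),((490,90,180),R45),(c2w(q,[-175,0,90])[0],R45),lidpose(0,q,off=8),lidpose(0,q)])
d=pickle.load(open('im0.pkl','rb'))
print(unproj(d['scene'],[(448,262),(405,313)],40))
E
```

```text
[0.36, -0.638, 0.203] [-0.081, -0.831, -0.354]   tgt [490  90 180]
[0.36, -0.638, 0.203] [-0.144, -1.496, -0.341]   tgt [490  90 180]
[0.206, -0.594, 0.563] [-0.144, -1.496, -0.341]   tgt [500.7  51.4  90. ]
[-0.016, -0.552, 0.583] [-0.144, -1.496, -0.341]   tgt [511.3  -3.9  85.1]
[-0.016, -0.552, 0.551] [-0.144, -1.496, -0.341]   tgt [511.3  -3.9  93.1]
[[652.75279494 343.58986685  40.        ]
 [726.04069858 169.01184843  40.        ]]
```

>>> carry_out(dp=[[0.06,-0.1,0.03],[0.12,-0.22,0.06],[0.2,-0.34,0.1],[0.27,-0.46,0.14],[0.32,-0.56,0.17],[0.36,-0.638,0.2],[0.36,-0.638,0.2]], delta_rot=[[-0.01,-0.15,-0.06],[-0.03,-0.3,-0.12],[-0.04,-0.45,-0.18],[-0.055,-0.6,-0.25],[-0.07,-0.75,-0.3],[-0.08,-0.83,-0.35],[-0.08,-0.83,-0.35]], claw=1)

```text
time_s: 0.73
position: [484.7, 95.4, 178.9]
tcp_rot: [[-0.181, 0.98, 0.079], [0.888, 0.198, -0.415], [-0.422, -0.005, -0.906]]
force: [0.1, 0.4, 0.3]
width: 0.009
```

```bash
python3 - <<'E'
from h import *
from workcell import get_state
q=np.load('q.npy');s=get_state();print(np.round(s['qpos'],1),s['position'],s['force'],s['width'])
R45=Rphi(np.radians(45),q)
show(s,[((490,90,180),Rphi(np.radians(65),q)),((495,70,150),R45),(c2w(q,[-175,0,90])[0],R45),lidpose(0,q,off=8)])
E
```

```text
[-10.8  21.5 -24.4 112.2  35.4  64.1 -43.4] [484.74257407  95.35903935 178.91316185] [0.09927237 0.43235309 0.28201631] 0.009426487772724737
[-0.025, 0.016, 0.007] [-0.001, -0.001, 0.021]   tgt [490  90 180]
[-0.049, 0.021, 0.15] [0.003, -0.667, 0.021]   tgt [495  70 150]
[-0.017, 0.03, 0.4] [0.003, -0.667, 0.021]   tgt [500.7  51.4  90. ]
[-0.214, 0.028, 0.513] [0.003, -0.667, 0.021]   tgt [511.3  -3.9  85.1]
```

>>> carry_out(dp=[[-0.01,0.01,0.03],[-0.02,0.02,0.08],[-0.03,0.02,0.15],[-0.03,0.03,0.24],[-0.02,0.03,0.33],[-0.017,0.03,0.4],[-0.017,0.03,0.4]], delta_rot=[[0,-0.15,0.02],[0,-0.3,0.02],[0,-0.45,0.02],[0,-0.6,0.02],[0,-0.667,0.02],[0,-0.667,0.02],[0,-0.667,0.02]])

```text
time_s: 1.32
position: [504.6, 44.0, 89.1]
tcp_rot: [[-0.124, 0.984, 0.125], [0.695, 0.176, -0.697], [-0.709, 0.001, -0.706]]
force: [-0.9, -1.3, -0.2]
width: -0.002
```

```bash
python3 - <<'E'
from h import *
from workcell import get_state,optics
q=np.load('q.npy');s=get_state();print(np.round(s['qpos'],1),s['position'],s['force'],s['width'])
for n in ('wrist','side'):
    i=optics.get_image(n);cv2.imwrite(f'pics/{n}1.png',i['img'])
R45=Rphi(np.radians(45),q)
show(s,[(c2w(q,[-175,0,90])[0],R45),lidpose(0,q,off=8),lidpose(0,q),lidpose(0.05,q)])
E
```

```text
[-22.3  38.5 -16.5 111.8  53.6  69.9 -64.8] [504.60885563  44.03541484  89.05610179] [-0.93235061 -1.26699622 -0.23296789] -0.002106346373946888
[0.02, -0.01, -0.025] [-0.015, 0.004, -0.017]   tgt [500.7  51.4  90. ]
[-0.125, -0.007, 0.148] [-0.015, 0.004, -0.017]   tgt [511.3  -3.9  85.1]
[-0.148, -0.007, 0.126] [-0.015, 0.004, -0.017]   tgt [511.3  -3.9  93.1]
[-0.177, -0.007, 0.094] [-0.015, 0.004, -0.017]   tgt [511.2  -3.6 103.8]
```

View pics/wrist1.png

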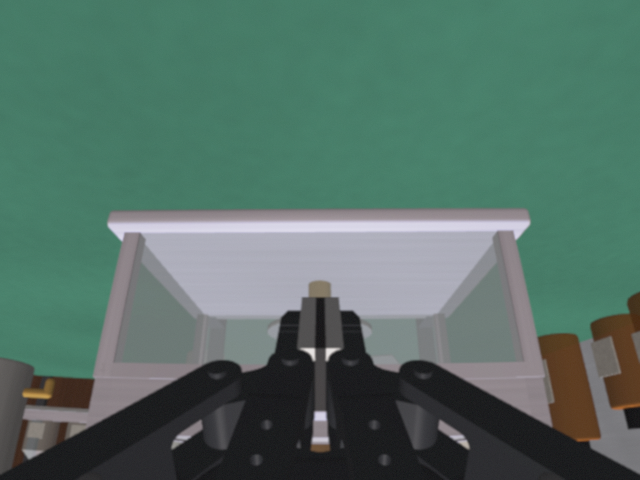

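View pics/side1.png

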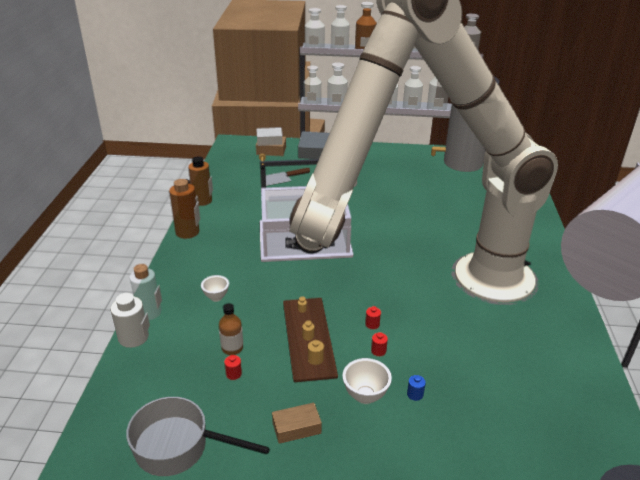

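The wrist view shows the finger tips centred on the case front, at (320,300), below the tab. The side view shows the forearm coming down around the case front. I'll check whether it hangs over the lid's swing.

```bash
python3 - <<'E'
from workcell import optics
import cv2
cv2.imwrite('pics/scene1.png',optics.get_image('scene')['img'])
E
```

```text
(no output)
```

View pics/scene1.png

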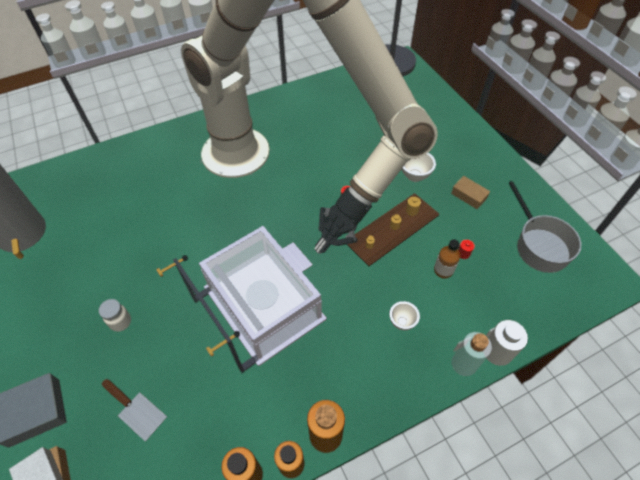

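The arm is clear: it reaches in from the front, with the tip at (320,247) just before the tab. Next I'll slip under the tab.

>>> carry_out(dp=[[-0.03,0,0.04],[-0.06,-0.005,0.08],[-0.1,-0.007,0.12],[-0.125,-0.007,0.148],[-0.125,-0.007,0.148]], delta_rot=[[-0.01,0,-0.01],[-0.015,0,-0.017],[-0.015,0,-0.017],[-0.015,0,-0.017],[-0.015,0,-0.017]])

```text
time_s: 1.88
position: [513.4, -5.4, 89.2]
tcp_rot: [[-0.125, 0.983, 0.136], [0.695, 0.185, -0.695], [-0.708, 0.007, -0.706]]
force: [-0.2, -0.0, 0.9]
width: 0.002
```

```bash
python3 - <<'E'
from h import *
from workcell import get_state,optics
q=np.load('q.npy');s=get_state();print(np.round(s['qpos'],1),s['position'],s['force'],s['width'])
for n in ('scene','side'):
    i=optics.get_image(n);cv2.imwrite(f'pics/{n}2.png',cv2.resize(i['img'][170:290,220:380],None,fx=5,fy=5))
show(s,[lidpose(t,q) for t in np.arange(0,.5,.05)])
E
```

```text
[-18.7  37.  -14.7 114.8  57.   66.1 -63.6] [513.38648738  -5.36242207  89.18878245] [-0.23229011 -0.02705511  0.85948171] 0.0017370153650908859
[-0.006, -0.007, -0.016] [0.005, 0.003, -0.014]   tgt [511.3  -3.9  93.1]
[-0.035, -0.007, -0.048] [0.005, 0.003, -0.014]   tgt [511.2  -3.6 103.8]
[-0.066, -0.006, -0.078] [0.005, 0.003, -0.014]   tgt [511.2  -3.7 114.6]
[-0.099, -0.006, -0.106] [0.005, 0.003, -0.014]   tgt [511.4  -4.4 125.4]
[-0.133, -0.006, -0.133] [0.005, 0.003, -0.014]   tgt [511.6  -5.6 136.1]
[-0.168, -0.006, -0.158] [0.005, 0.003, -0.014]   tgt [511.9  -7.3 146.7]
[-0.204, -0.005, -0.181] [0.005, 0.003, -0.014]   tgt [512.4  -9.6 157.2]
[-0.241, -0.005, -0.202] [0.005, 0.003, -0.014]   tgt [512.9 -12.4 167.6]
[-0.28, -0.005, -0.222] [0.005, 0.003, -0.014]   tgt [513.5 -15.6 177.8]
[-0.319, -0.004, -0.239] [0.005, 0.003, -0.014]   tgt [514.2 -19.4 187.9]
```

View pics/scene2.png

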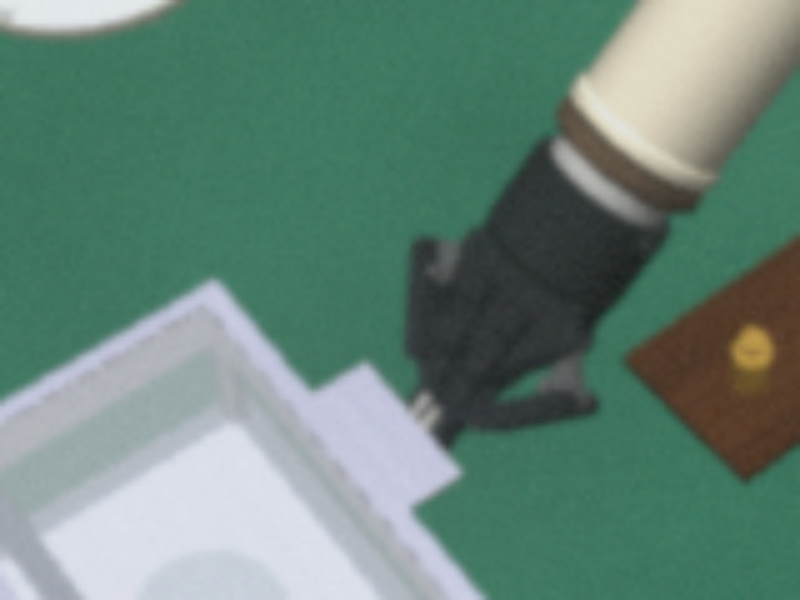

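The fingers are under the tab at its middle. I'll lift gently first.

>>> carry_out(dp=[[-0.005,-0.006,-0.012],[-0.015,-0.006,-0.026],[-0.026,-0.006,-0.038],[-0.037,-0.006,-0.05],[-0.052,-0.006,-0.064],[-0.066,-0.006,-0.078],[-0.082,-0.006,-0.092],[-0.099,-0.006,-0.106]], delta_rot=[[0.005,0.003,-0.014],[0.005,0.003,-0.014],[0.005,0.003,-0.014],[0.005,0.003,-0.014],[0.005,0.003,-0.014],[0.005,0.003,-0.014],[0.005,0.003,-0.014],[0.005,0.003,-0.014]])

```text
time_s: 2.65
position: [511.4, 0.7, 124.8]
tcp_rot: [[-0.137, 0.981, 0.136], [0.696, 0.193, -0.691], [-0.704, -0.0, -0.71]]
force: [-2.6, 5.3, -2.3]
width: 0.002
```

```bash
python3 - <<'E'
from h import *
from workcell import get_state,optics
q=np.load('q.npy');s=get_state();print(np.round(s['qpos'],1),s['position'],s['force'],s['width'])
i=optics.get_image('scene');cv2.imwrite(f'pics/scene3.png',cv2.resize(i['img'][170:290,220:380],None,fx=5,fy=5))
show(s,[lidpose(t,q) for t in np.arange(0.15,.76,.04)])
E
```

```text
[-18.3  33.1 -15.9 114.6  54.6  68.4 -59.6] [511.4158879    0.67815919 124.79623938] [-2.59353466  5.34755533 -2.28463835] 0.0024415053211267507
[-0.016, -0.004, 0.012] [0.007, -0.007, 0.008]   tgt [511.4  -4.4 125.4]
[-0.043, -0.004, -0.009] [0.007, -0.007, 0.008]   tgt [511.6  -5.3 133.9]
[-0.07, -0.004, -0.03] [0.007, -0.007, 0.008]   tgt [511.8  -6.6 142.4]
[-0.099, -0.004, -0.049] [0.007, -0.007, 0.008]   tgt [512.1  -8.2 150.9]
[-0.128, -0.004, -0.068] [0.007, -0.007, 0.008]   tgt [512.5 -10.1 159.3]
[-0.158, -0.004, -0.085] [0.007, -0.007, 0.008]   tgt [512.9 -12.4 167.6]
[-0.188, -0.004, -0.101] [0.007, -0.007, 0.008]   tgt [513.4 -14.9 175.8]
[-0.219, -0.004, -0.115] [0.007, -0.007, 0.008]   tgt [513.9 -17.8 183.9]
[-0.251, -0.005, -0.129] [0.007, -0.007, 0.008]   tgt [514.6 -21.1 191.9]
[-0.283, -0.005, -0.141] [0.007, -0.007, 0.008]   tgt [515.2 -24.6 199.7]
[-0.316, -0.005, -0.152] [0.007, -0.007, 0.008]   tgt [516.  -28.4 207.4]
[-0.349, -0.005, -0.161] [0.007, -0.007, 0.008]   tgt [516.8 -32.5 214.9]
[-0.383, -0.005, -0.169] [0.007, -0.007, 0.008]   tgt [517.6 -37.  222.2]
[-0.417, -0.005, -0.176] [0.007, -0.007, 0.008]   tgt [518.5 -41.7 229.4]
[-0.451, -0.005, -0.182] [0.007, -0.007, 0.008]   tgt [519.5 -46.6 236.4]
[-0.485, -0.005, -0.186] [0.007, -0.007, 0.008]   tgt [520.5 -51.9 243.1]
```

View pics/scene3.png

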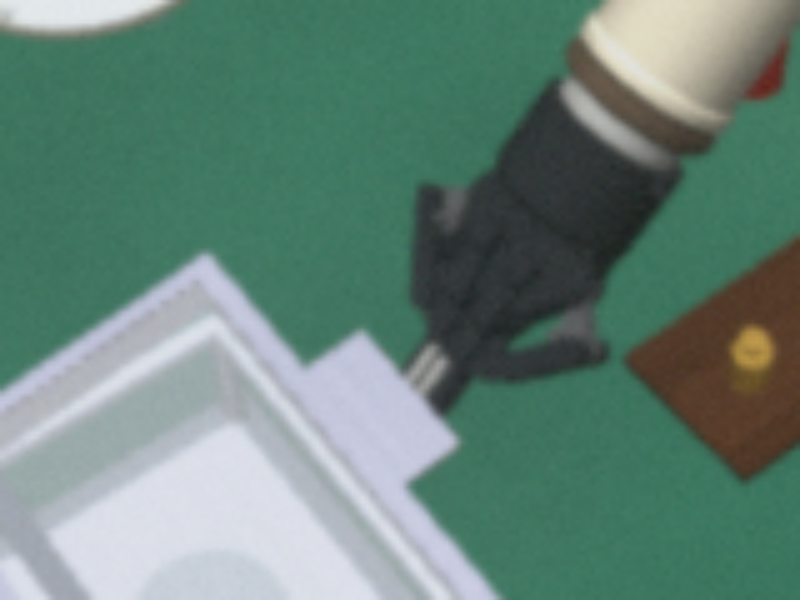

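>>> carry_out(dp=[[-0.03,-0.004,0.002],[-0.055,-0.004,-0.018],[-0.084,-0.004,-0.039],[-0.114,-0.004,-0.058],[-0.143,-0.004,-0.076],[-0.173,-0.004,-0.093],[-0.203,-0.004,-0.108],[-0.219,-0.004,-0.115]], delta_rot=[[0.007,-0.007,0.008],[0.007,-0.007,0.008],[0.007,-0.007,0.008],[0.007,-0.007,0.008],[0.007,-0.007,0.008],[0.007,-0.007,0.008],[0.007,-0.007,0.008],[0.007,-0.007,0.008]])

```text
time_s: 3.37
position: [514.6, -18.3, 185.0]
tcp_rot: [[-0.131, 0.982, 0.134], [0.694, 0.187, -0.695], [-0.708, 0.002, -0.706]]
force: [-0.4, 4.8, -0.7]
width: 0.004
```

```bash
python3 - <<'E'
from h import *
from workcell import get_state,optics
q=np.load('q.npy');s=get_state();print(np.round(s['qpos'],1),s['position'],s['force'],s['width'])
i=optics.get_image('scene');cv2.imwrite(f'pics/scene4.png',cv2.resize(i['img'][150:300,200:400],None,fx=4,fy=4))
show(s,[lidpose(t,q) for t in np.arange(0.43,.96,.04)])
E
```

```text
[-16.   26.8 -16.2 114.2  52.4  71.4 -53. ] [514.57708777 -18.29399628 185.03586711] [-0.35342132  4.81556335 -0.73005537] 0.00425700753210728
[0.005, -0.002, 0.002] [0.002, 0.002, -0.003]   tgt [513.9 -17.8 183.9]
[-0.027, -0.002, -0.012] [0.002, 0.002, -0.003]   tgt [514.6 -21.1 191.9]
[-0.059, -0.002, -0.024] [0.002, 0.002, -0.003]   tgt [515.2 -24.6 199.7]
[-0.092, -0.002, -0.034] [0.002, 0.002, -0.003]   tgt [516.  -28.4 207.4]
[-0.125, -0.002, -0.044] [0.002, 0.002, -0.003]   tgt [516.8 -32.5 214.9]
[-0.159, -0.002, -0.052] [0.002, 0.002, -0.003]   tgt [517.6 -37.  222.2]
[-0.193, -0.002, -0.058] [0.002, 0.002, -0.003]   tgt [518.5 -41.7 229.4]
[-0.227, -0.002, -0.064] [0.002, 0.002, -0.003]   tgt [519.5 -46.6 236.4]
[-0.261, -0.002, -0.068] [0.002, 0.002, -0.003]   tgt [520.5 -51.9 243.1]
[-0.295, -0.002, -0.07] [0.002, 0.002, -0.003]   tgt [521.5 -57.3 249.6]
[-0.326, -0.002, -0.071] [0.002, 0.002, -0.003]   tgt [522.5 -62.5 255.3]
[-0.357, -0.002, -0.071] [0.002, 0.002, -0.003]   tgt [523.5 -68.  260.9]
[-0.389, -0.001, -0.07] [0.002, 0.002, -0.003]   tgt [524.6 -73.6 266.2]
[-0.42, -0.001, -0.068] [0.002, 0.002, -0.003]   tgt [525.7 -79.4 271.3]
```

View pics/scene4.png

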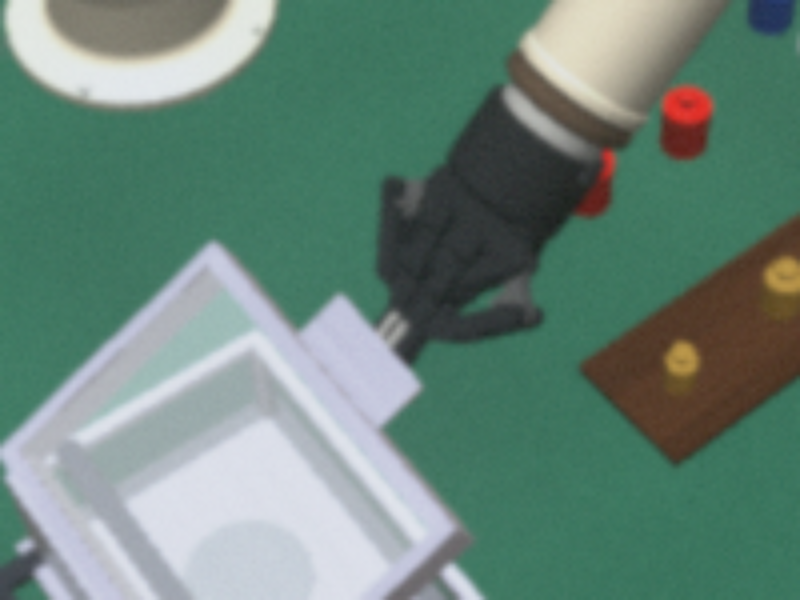

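The lid follows at about 0.45 rad and the forces are low. Carrying on.

>>> carry_out(dp=[[-0.02,-0.002,-0.009],[-0.05,-0.002,-0.02],[-0.085,-0.002,-0.032],[-0.12,-0.002,-0.042],[-0.155,-0.002,-0.051],[-0.19,-0.002,-0.058],[-0.22,-0.002,-0.063],[-0.24,-0.002,-0.066]], delta_rot=[[0,0,0],[0,0,0],[0,0,0],[0,0,0],[0,0,0],[0,0,0],[0,0,0],[0,0,0]])

```text
time_s: 4.08
position: [519.4, -50.5, 238.9]
tcp_rot: [[-0.13, 0.983, 0.132], [0.693, 0.185, -0.697], [-0.709, 0.001, -0.705]]
force: [1.3, 2.1, -1.1]
width: -0.002
```

```bash
python3 - <<'E'
from h import *
from workcell import get_state,optics
q=np.load('q.npy');s=get_state();print(np.round(s['qpos'],1),s['position'],s['force'],s['width'])
show(s,[lidpose(t,q) for t in np.arange(0.71,1.22,.04)])
E
```

```text
[-12.8  21.1 -15.7 113.6  51.1  72.9 -45.6] [519.39512466 -50.53054284 238.93419305] [ 1.26410538  2.07317495 -1.0826239 ] -0.0017825648023015507
[0.018, 0.003, -0.004] [-0.003, 0.005, -0.004]   tgt [519.5 -46.6 236.4]
[-0.016, 0.003, -0.007] [-0.003, 0.005, -0.004]   tgt [520.5 -51.9 243.1]
[-0.05, 0.003, -0.01] [-0.003, 0.005, -0.004]   tgt [521.5 -57.3 249.6]
[-0.081, 0.003, -0.011] [-0.003, 0.005, -0.004]   tgt [522.5 -62.5 255.3]
[-0.113, 0.003, -0.011] [-0.003, 0.005, -0.004]   tgt [523.5 -68.  260.9]
[-0.144, 0.003, -0.01] [-0.003, 0.005, -0.004]   tgt [524.6 -73.6 266.2]
[-0.175, 0.004, -0.007] [-0.003, 0.005, -0.004]   tgt [525.7 -79.4 271.3]
[-0.206, 0.004, -0.004] [-0.003, 0.005, -0.004]   tgt [526.9 -85.5 276.1]
[-0.237, 0.004, 0.001] [-0.003, 0.005, -0.004]   tgt [528.1 -91.7 280.7]
[-0.268, 0.004, 0.007] [-0.003, 0.049, -0.004]   tgt [529.3 -97.9 285.2]
[-0.298, 0.004, 0.012] [-0.003, 0.125, -0.005]   tgt [ 530.5 -104.2  289.6]
[-0.328, 0.004, 0.019] [-0.003, 0.201, -0.005]   tgt [ 531.7 -110.6  293.7]
[-0.358, 0.004, 0.027] [-0.002, 0.278, -0.005]   tgt [ 532.9 -117.2  297.6]
```

>>> carry_out(dp=[[-0.02,0.003,-0.008],[-0.05,0.003,-0.01],[-0.085,0.003,-0.011],[-0.118,0.003,-0.011],[-0.152,0.003,-0.009],[-0.186,0.003,-0.006],[-0.217,0.004,-0.002],[-0.237,0.004,0.001]], delta_rot=[[0,0.005,0],[0,0.005,0],[0,0.005,0],[0,0.005,0],[0,0.005,0],[0,0.005,0],[0,0.005,0],[0,0.005,0]])

```text
time_s: 4.75
position: [528.2, -91.7, 280.4]
tcp_rot: [[-0.131, 0.983, 0.131], [0.695, 0.185, -0.695], [-0.707, 0.0, -0.707]]
force: [-1.5, 0.3, -2.0]
width: 0.0
```

```bash
python3 - <<'E'
from h import *
from workcell import get_state,optics
q=np.load('q.npy');s=get_state();print(np.round(s['qpos'],1),s['position'],s['force'],s['width'])
for n in ('side','scene'):
  i=optics.get_image(n);cv2.imwrite(f'pics/{n}5.png',cv2.resize(i['img'][100:300,180:400],None,fx=3,fy=3))
show(s,[lidpose(t,q) for t in np.arange(1.03,1.55,.04)])
E
```

```text
[ -8.9  16.8 -14.3 112.7  50.9  72.6 -38.1] [528.17761063 -91.66010909 280.42836274] [-1.48149173  0.28766569 -1.96909158] 0.0003066790146634768
[-0.001, -0.0, -0.001] [-0.003, -0.0, -0.004]   tgt [528.1 -91.7 280.7]
[-0.031, -0.0, 0.004] [-0.003, 0.043, -0.004]   tgt [529.3 -97.9 285.2]
[-0.062, -0.0, 0.01] [-0.003, 0.12, -0.004]   tgt [ 530.5 -104.2  289.6]
[-0.092, -0.0, 0.017] [-0.003, 0.196, -0.004]   tgt [ 531.7 -110.6  293.7]
[-0.122, -0.0, 0.025] [-0.003, 0.273, -0.004]   tgt [ 532.9 -117.2  297.6]
[-0.152, -0.0, 0.034] [-0.003, 0.349, -0.004]   tgt [ 534.2 -123.9  301.2]
[-0.181, -0.0, 0.044] [-0.002, 0.425, -0.004]   tgt [ 535.5 -130.8  304.5]
[-0.209, 0.0, 0.056] [-0.002, 0.502, -0.004]   tgt [ 536.9 -137.8  307.6]
[-0.238, 0.0, 0.069] [-0.002, 0.578, -0.004]   tgt [ 538.2 -144.9  310.3]
[-0.265, 0.0, 0.082] [-0.002, 0.655, -0.004]   tgt [ 539.6 -152.1  312.8]
[-0.293, 0.0, 0.097] [-0.002, 0.731, -0.004]   tgt [ 541.  -159.4  314.9]
[-0.319, 0.0, 0.113] [-0.002, 0.807, -0.004]   tgt [ 542.4 -166.8  316.8]
[-0.345, 0.0, 0.13] [-0.002, 0.884, -0.004]   tgt [ 543.8 -174.2  318.4]
```

View pics/scene5.png

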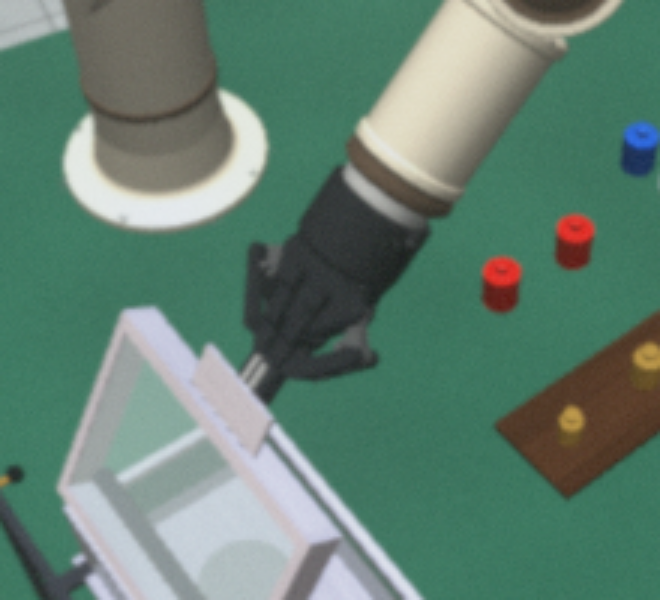

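View pics/side5.png

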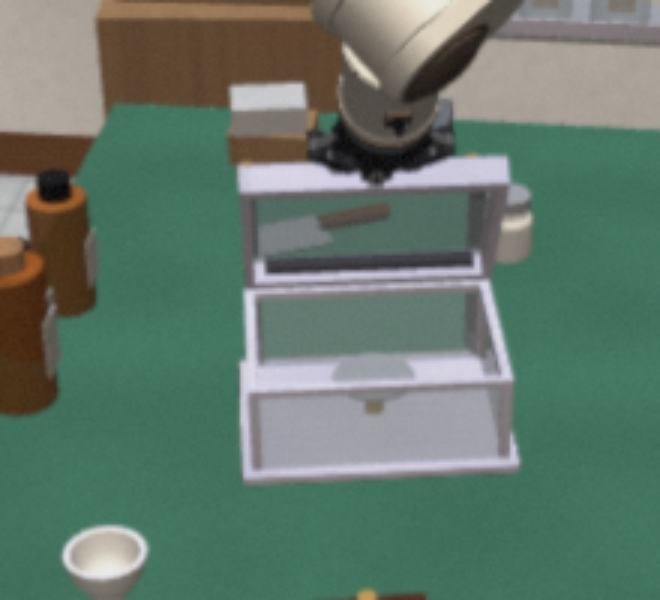

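Lid is near 1.0–1.1 rad, with the fingers behind the tab (scene 265,380). I'll go on, turning the tool downward with the lid.

>>> carry_out(dp=[[-0.02,0,0.003],[-0.046,0,0.007],[-0.077,0,0.014],[-0.107,0,0.021],[-0.137,0,0.03],[-0.167,0,0.039],[-0.195,0,0.05],[-0.209,0,0.056]], delta_rot=[[0,0.025,0],[0,0.08,0],[0,0.158,0],[0,0.235,0],[0,0.311,0],[0,0.387,0],[0,0.464,0],[0,0.502,0]])

```text
time_s: 5.52
position: [537.5, -138.2, 308.1]
tcp_rot: [[-0.16, 0.983, 0.094], [0.853, 0.185, -0.489], [-0.498, 0.002, -0.867]]
force: [0.3, 0.9, -0.5]
width: 0.002
```

```bash
python3 - <<'E'
from h import *
from workcell import get_state,optics
q=np.load('q.npy');s=get_state();print(np.round(s['qpos'],1),s['position'],s['force'],s['width'])
for n in ('side','scene'):
  i=optics.get_image(n);cv2.imwrite(f'pics/{n}6.png',cv2.resize(i['img'][100:300,180:400],None,fx=3,fy=3))
show(s,[lidpose(t,q) for t in np.arange(1.31,1.85,.03)])
E
```

```text
[  3.4  10.8 -12.  107.8  35.8  65.1 -14.3] [ 537.52153024 -138.21581963  308.07018851] [ 0.34734085  0.91183039 -0.50947306] 0.0019989746716464574
[0.003, -0.002, 0.001] [0.001, -0.003, -0.006]   tgt [ 536.9 -137.8  307.6]
[-0.02, -0.002, 0.004] [0.001, 0.054, -0.006]   tgt [ 537.9 -143.1  309.7]
[-0.043, -0.002, 0.008] [0.001, 0.111, -0.006]   tgt [ 538.9 -148.5  311.6]
[-0.066, -0.002, 0.013] [0.001, 0.169, -0.006]   tgt [ 540.  -153.9  313.3]
[-0.088, -0.002, 0.019] [0.002, 0.226, -0.006]   tgt [ 541.  -159.4  314.9]
[-0.111, -0.002, 0.025] [0.002, 0.283, -0.006]   tgt [ 542.1 -164.9  316.4]
[-0.133, -0.002, 0.032] [0.002, 0.341, -0.006]   tgt [ 543.1 -170.5  317.6]
[-0.155, -0.002, 0.04] [0.002, 0.398, -0.006]   tgt [ 544.2 -176.1  318.7]
[-0.176, -0.002, 0.048] [0.002, 0.455, -0.006]   tgt [ 545.3 -181.7  319.6]
[-0.198, -0.002, 0.057] [0.002, 0.513, -0.006]   tgt [ 546.4 -187.4  320.4]
[-0.219, -0.002, 0.066] [0.002, 0.57, -0.006]   tgt [ 547.4 -193.1  320.9]
[-0.24, -0.001, 0.077] [0.002, 0.627, -0.006]   tgt [ 548.5 -198.8  321.3]
[-0.26, -0.001, 0.087] [0.002, 0.684, -0.006]   tgt [ 549.6 -204.5  321.5]
[-0.281, -0.001, 0.099] [0.002, 0.742, -0.006]   tgt [ 550.7 -210.2  321.6]
[-0.301, -0.001, 0.111] [0.002, 0.799, -0.006]   tgt [ 551.8 -215.9  321.5]
[-0.32, -0.001, 0.123] [0.003, 0.856, -0.006]   tgt [ 552.9 -221.6  321.2]
[-0.339, -0.001, 0.136] [0.003, 0.914, -0.006]   tgt [ 554.  -227.3  320.7]
[-0.358, -0.001, 0.15] [0.003, 0.971, -0.006]   tgt [ 555.1 -232.9  320. ]
[-0.376, -0.001, 0.165] [0.003, 1.028, -0.006]   tgt [ 556.1 -238.6  319.2]
```

View pics/scene6.png

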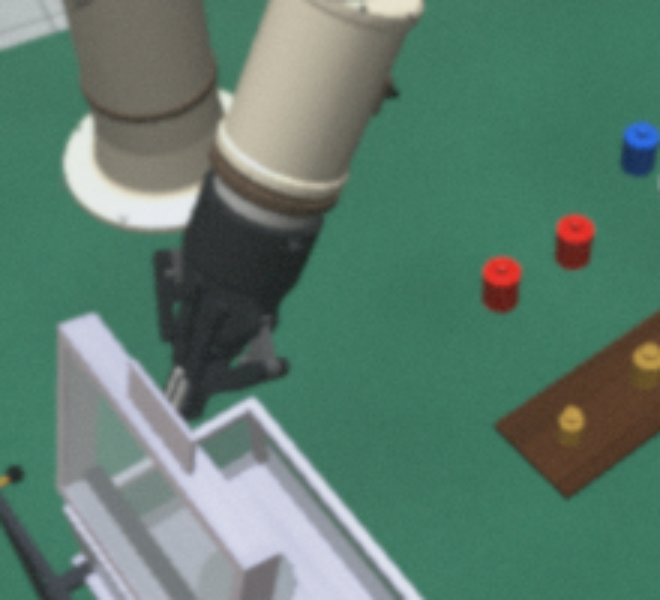

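>>> carry_out(dp=[[-0.015,-0.001,0.003],[-0.038,-0.002,0.007],[-0.062,-0.002,0.012],[-0.086,-0.002,0.018],[-0.11,-0.002,0.025],[-0.133,-0.002,0.032],[-0.155,-0.002,0.04],[-0.17,-0.002,0.046]], delta_rot=[[0,0.04,0],[0,0.1,0],[0,0.16,0],[0,0.22,0],[0,0.28,0],[0,0.341,0],[0,0.398,0],[0,0.44,0]])

```text
time_s: 6.28
position: [544.6, -178.4, 318.0]
tcp_rot: [[-0.179, 0.982, 0.054], [0.941, 0.187, -0.282], [-0.287, -0.0, -0.958]]
force: [0.6, 0.9, 0.2]
width: 0.0
```

```bash
cat > lk.py <<'E'
import sys
from h import *
from workcell import get_state,optics
q=np.load('q.npy');s=get_state();print(np.round(s['qpos'],1),np.round(s['position'],1),np.round(s['force'],1),round(s['time_s'],2))
k=sys.argv[1]
a=[cv2.resize(optics.get_image(n)['img'][100:300,150:350],None,fx=2,fy=3) for n in ('scene','side')]
cv2.imwrite(f'pics/L{k}.png',cv2.hconcat(a))
show(s,[lidpose(t,q) for t in np.arange(float(sys.argv[2]),float(sys.argv[3]),.02)])
E
python3 lk.py 7 1.54 1.86
```

```text
[ 13.7  11.2  -9.5 101.4  19.9  64.4   7. ] [ 544.6 -178.4  318. ] [0.6 0.9 0.2] 6.28
[-0.007, 0.0, -0.003] [-0.0, -0.003, -0.001]   tgt [ 544.9 -179.9  319.3]
[-0.022, 0.0, -0.001] [-0.0, 0.035, -0.001]   tgt [ 545.6 -183.6  319.9]
[-0.038, 0.0, 0.001] [-0.0, 0.073, -0.001]   tgt [ 546.4 -187.4  320.4]
[-0.053, 0.0, 0.004] [-0.0, 0.112, -0.001]   tgt [ 547.1 -191.2  320.8]
[-0.068, 0.0, 0.008] [-0.0, 0.15, -0.001]   tgt [ 547.8 -195.   321.1]
[-0.083, 0.0, 0.011] [-0.0, 0.188, -0.001]   tgt [ 548.5 -198.8  321.3]
[-0.098, 0.0, 0.015] [-0.0, 0.226, -0.001]   tgt [ 549.3 -202.6  321.5]
[-0.113, 0.0, 0.019] [-0.0, 0.264, -0.001]   tgt [ 550.  -206.4  321.6]
[-0.128, 0.0, 0.023] [-0.0, 0.303, -0.001]   tgt [ 550.7 -210.2  321.6]
[-0.143, 0.0, 0.028] [-0.0, 0.341, -0.001]   tgt [ 551.4 -214.   321.5]
[-0.157, 0.0, 0.033] [-0.0, 0.379, -0.001]   tgt [ 552.2 -217.8  321.4]
[-0.172, 0.0, 0.038] [-0.0, 0.417, -0.001]   tgt [ 552.9 -221.6  321.2]
[-0.186, 0.0, 0.044] [-0.0, 0.455, -0.001]   tgt [ 553.6 -225.4  320.9]
[-0.201, 0.0, 0.05] [-0.0, 0.494, -0.001]   tgt [ 554.3 -229.1  320.5]
[-0.215, 0.0, 0.056] [-0.0, 0.532, -0.001]   tgt [ 555.1 -232.9  320. ]
[-0.229, 0.0, 0.062] [-0.0, 0.57, -0.001]   tgt [ 555.8 -236.7  319.5]
[-0.243, 0.0, 0.069] [-0.0, 0.608, -0.001]   tgt [ 556.5 -240.4  318.9]
```

View pics/L7.png

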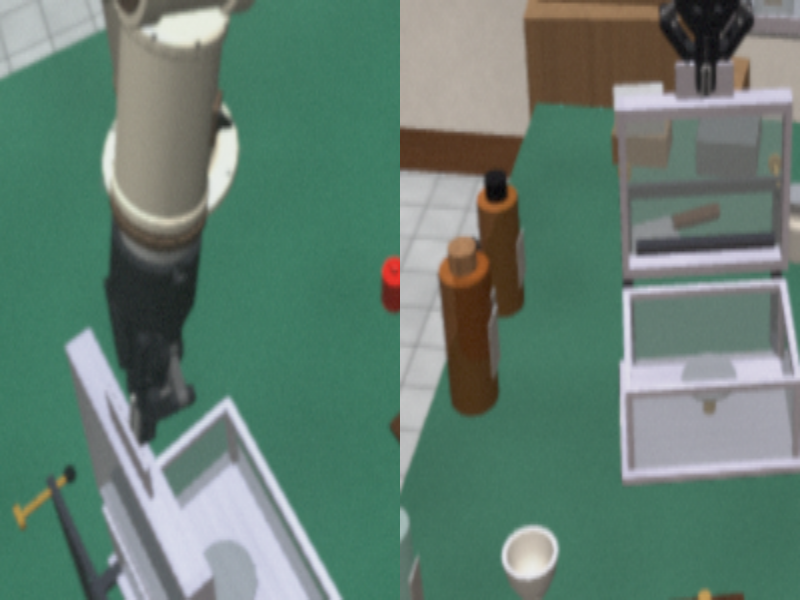

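The lid is nearly upright and the tip is on the tab's underside (side 705,85). From here I go slower.

>>> carry_out(dp=[[-0.014,0,-0.002],[-0.028,0,0],[-0.042,0,0.002],[-0.056,0,0.005],[-0.068,0,0.008],[-0.08,0,0.01],[-0.091,0,0.013],[-0.1,0,0.015]], delta_rot=[[0,0.018,0],[0,0.05,0],[0,0.085,0],[0,0.12,0],[0,0.15,0],[0,0.18,0],[0,0.21,0],[0,0.23,0]])

```text
time_s: 7.05
position: [549.0, -203.2, 321.3]
tcp_rot: [[-0.184, 0.982, 0.031], [0.968, 0.187, -0.166], [-0.169, -0.0, -0.986]]
force: [-0.5, -0.3, -0.8]
width: -0.002
```

```bash
python3 lk.py 8 1.64 1.9
```

```text
[19.2 13.4 -8.4 97.  12.  66.6 17.4] [ 549.  -203.2  321.3] [-0.5 -0.3 -0.8] 7.05
[0.018, 0.002, -0.003] [-0.001, -0.043, -0.002]   tgt [ 548.5 -198.8  321.3]
[0.002, 0.002, -0.001] [-0.001, -0.005, -0.002]   tgt [ 549.3 -202.6  321.5]
[-0.013, 0.002, 0.001] [-0.001, 0.033, -0.002]   tgt [ 550.  -206.4  321.6]
[-0.028, 0.002, 0.004] [-0.001, 0.072, -0.002]   tgt [ 550.7 -210.2  321.6]
[-0.044, 0.002, 0.007] [-0.001, 0.11, -0.002]   tgt [ 551.4 -214.   321.5]
[-0.059, 0.002, 0.01] [-0.001, 0.148, -0.002]   tgt [ 552.2 -217.8  321.4]
[-0.074, 0.002, 0.013] [-0.001, 0.186, -0.002]   tgt [ 552.9 -221.6  321.2]
[-0.089, 0.002, 0.017] [-0.001, 0.224, -0.002]   tgt [ 553.6 -225.4  320.9]
[-0.104, 0.002, 0.021] [-0.001, 0.263, -0.002]   tgt [ 554.3 -229.1  320.5]
[-0.119, 0.002, 0.026] [-0.001, 0.301, -0.002]   tgt [ 555.1 -232.9  320. ]
[-0.133, 0.002, 0.03] [-0.001, 0.339, -0.002]   tgt [ 555.8 -236.7  319.5]
[-0.148, 0.002, 0.035] [-0.001, 0.377, -0.002]   tgt [ 556.5 -240.4  318.9]
[-0.163, 0.002, 0.04] [-0.001, 0.415, -0.002]   tgt [ 557.2 -244.2  318.2]
```

View pics/L8.png

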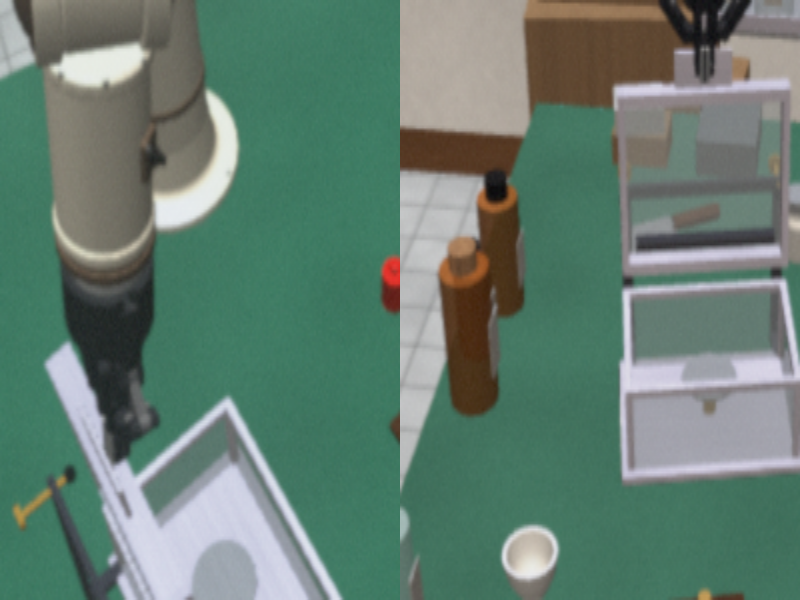

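>>> carry_out(dp=[[-0.007,0.001,0.0],[-0.015,0.002,0.001],[-0.022,0.002,0.003],[-0.029,0.002,0.004],[-0.036,0.002,0.005],[-0.043,0.002,0.007],[-0.05,0.002,0.008],[-0.056,0.002,0.009]], delta_rot=[[0,0.018,0],[0,0.036,0],[0,0.055,0],[0,0.073,0],[0,0.09,0],[0,0.108,0],[0,0.125,0],[0,0.14,0]])

```text
time_s: 7.82
position: [552.1, -217.1, 321.6]
tcp_rot: [[-0.185, 0.983, 0.018], [0.978, 0.186, -0.095], [-0.097, -0.0, -0.995]]
force: [0.4, 0.8, 0.5]
width: -0.003
```

```bash
cat > ov.py <<'E'
import sys
from h import *
from workcell import get_state,optics
q=np.load('q.npy');s=get_state();print(np.round(s['position'],1),np.round(s['force'],1),round(s['time_s'],2))
def lp(th,x,y,z): # lid coords rel hinge
    return c2w(q,[90+x*np.cos(th)+z*np.sin(th),y,128-x*np.sin(th)+z*np.cos(th)])[0]
out=[]
for n,(r0,c0) in (('scene',(140,120)),('side',(90,230))):
    i=optics.get_image(n);im=cv2.resize(i['img'][r0:r0+120,c0:c0+130] ,None,fx=3,fy=5,interpolation=cv2.INTER_CUBIC)
    for th,col in zip(map(float,sys.argv[2:]),((0,0,255),(255,0,0),(0,255,255),(255,0,255))):
        P=[lp(th,-180,-120,0),lp(th,-180,120,0)]
        P2=[lp(th,-180,-120,-28),lp(th,-180,-120,0),lp(th,0,-120,0)]
        T=[lp(th,-180,-40,-13),lp(th,-215,-40,-13),lp(th,-215,40,-13),lp(th,-180,40,-13)]
        for L in (P,P2,T):
            u=(proj(i,L)-[c0,r0]+.5)*[3,5];cv2.polylines(im,[np.int32(u)],False,col,1)
    out.append(im)
cv2.imwrite(f'pics/O{sys.argv[1]}.png',cv2.hconcat(out))
E
python3 ov.py 9 1.65 1.73 1.85; python3 lk.py 9 1.70 1.9
```

```text
[ 552.1 -217.1  321.6] [0.4 0.8 0.5] 7.82
[22.3 15.2 -7.9 94.1  7.7 68.5 22.8] [ 552.  -217.7  321.5] [ 0.2  0.2 -0.7] 7.92
[0.03, 0.001, -0.003] [-0.001, -0.067, -0.005]   tgt [ 550.7 -210.2  321.6]
[0.015, 0.001, -0.002] [-0.001, -0.029, -0.005]   tgt [ 551.4 -214.   321.5]
[-0.0, 0.001, 0.0] [-0.001, 0.01, -0.005]   tgt [ 552.2 -217.8  321.4]
[-0.016, 0.001, 0.003] [-0.001, 0.048, -0.005]   tgt [ 552.9 -221.6  321.2]
[-0.031, 0.001, 0.005] [-0.001, 0.086, -0.005]   tgt [ 553.6 -225.4  320.9]
[-0.046, 0.001, 0.008] [-0.001, 0.124, -0.005]   tgt [ 554.3 -229.1  320.5]
[-0.061, 0.001, 0.012] [-0.001, 0.162, -0.005]   tgt [ 555.1 -232.9  320. ]
[-0.076, 0.001, 0.015] [-0.001, 0.201, -0.005]   tgt [ 555.8 -236.7  319.5]
[-0.091, 0.001, 0.019] [-0.001, 0.239, -0.005]   tgt [ 556.5 -240.4  318.9]
[-0.106, 0.001, 0.023] [-0.001, 0.277, -0.005]   tgt [ 557.2 -244.2  318.2]
```

View pics/O9.png

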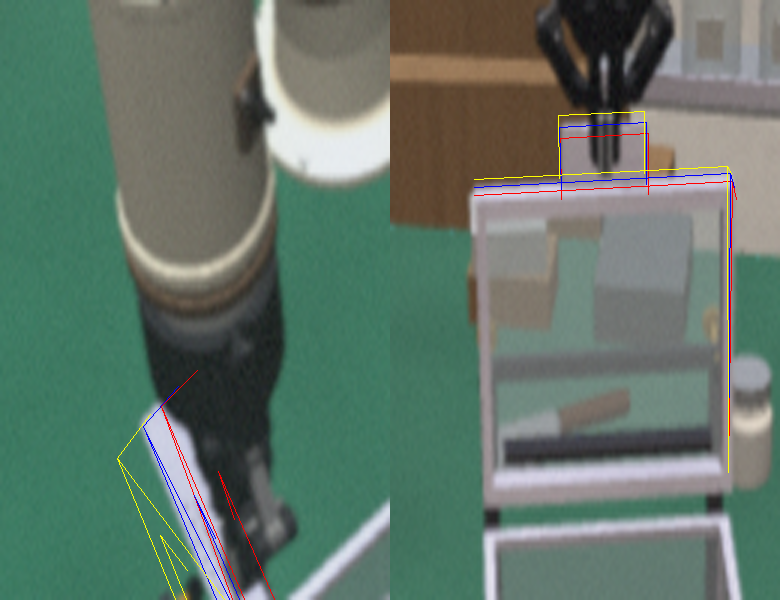

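Overlay: the lid edge matches the 1.73 rad (blue) line in both views. I'll advance very slowly now.

>>> carry_out(dp=[[-0.004,0,0.0],[-0.008,0.001,0.001],[-0.012,0.001,0.002],[-0.016,0.001,0.003],[-0.02,0.001,0.003],[-0.023,0.001,0.004],[-0.023,0.001,0.004]], delta_rot=[[0,0.01,0],[0,0.02,0],[0,0.03,0],[0,0.04,0],[0,0.05,0],[0,0.06,0],[0,0.06,0]])

```text
time_s: 8.6
position: [553.4, -223.1, 321.1]
tcp_rot: [[-0.185, 0.983, 0.012], [0.98, 0.186, -0.065], [-0.066, -0.0, -0.998]]
force: [-0.7, -0.1, 0.6]
width: -0.0
```

```bash
python3 ov.py 10 1.73 1.77 1.85;python3 lk.py 10 1.74 1.9
```

```text
[ 553.4 -223.1  321.1] [-0.7 -0.1  0.6] 8.6
[23.6 16.1 -7.8 92.9  5.9 69.5 24.8] [ 553.4 -222.6  321. ] [-0.5  0.4 -0.6] 8.7
[0.02, -0.001, -0.003] [-0.001, -0.05, -0.003]   tgt [ 552.2 -217.8  321.4]
[0.004, -0.001, -0.001] [-0.001, -0.012, -0.003]   tgt [ 552.9 -221.6  321.2]
[-0.011, -0.001, 0.001] [-0.001, 0.026, -0.003]   tgt [ 553.6 -225.4  320.9]
[-0.026, -0.001, 0.004] [-0.001, 0.064, -0.003]   tgt [ 554.3 -229.1  320.5]
[-0.042, -0.001, 0.007] [-0.001, 0.102, -0.003]   tgt [ 555.1 -232.9  320. ]
[-0.057, -0.001, 0.01] [-0.001, 0.141, -0.003]   tgt [ 555.8 -236.7  319.5]
[-0.072, -0.001, 0.013] [-0.001, 0.179, -0.003]   tgt [ 556.5 -240.4  318.9]
[-0.087, -0.001, 0.017] [-0.001, 0.217, -0.003]   tgt [ 557.2 -244.2  318.2]
```

View pics/O10.png

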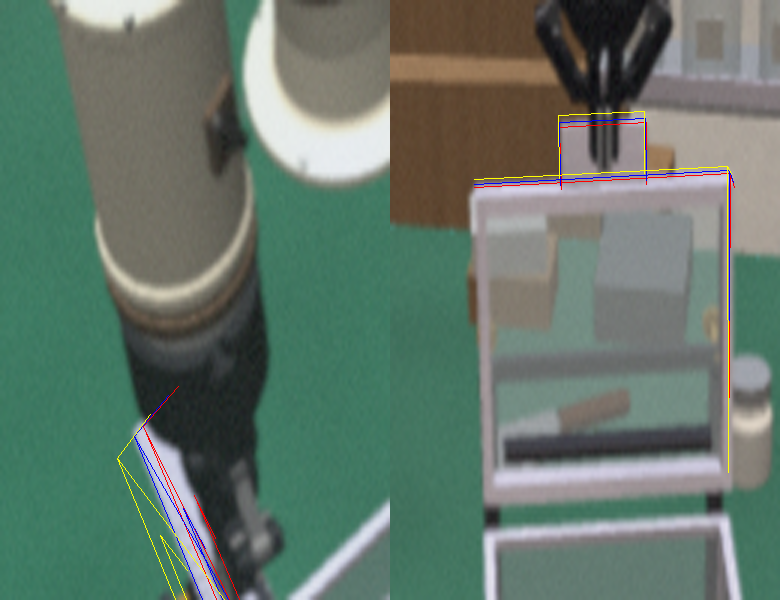

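>>> carry_out(dp=[[0,0,0],[0,0,0],[0,0,0],[0,0,0],[0,0,0],[0,0,0],[0,0,0]], delta_rot=[[0,0,0],[0,0,0],[0,0,0],[0,0,0],[0,0,0],[0,0,0],[0,0,0]])

```text
time_s: 9.38
position: [553.4, -222.4, 321.1]
tcp_rot: [[-0.186, 0.982, 0.012], [0.98, 0.187, -0.065], [-0.066, -0.0, -0.998]]
force: [-1.3, -0.4, -0.4]
width: -0.002
```

```bash
python3 ov.py 11 1.73 1.77 1.85
```

```text
[ 553.4 -222.4  321.1] [-1.3 -0.4 -0.4] 9.38
```

View pics/O11.png

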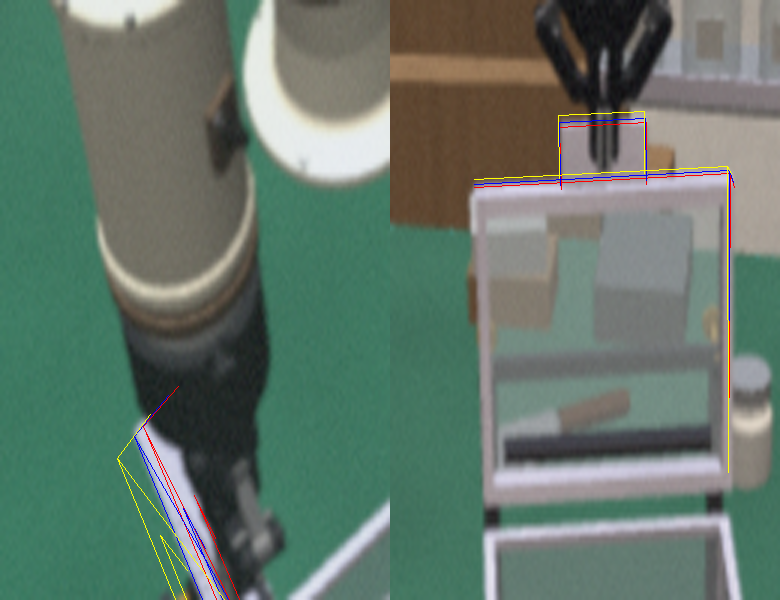

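Unchanged after the hold, so the lid is still short of balance. Inching on.

>>> carry_out(dp=[[-0.004,0,0.0],[-0.008,0,0.001],[-0.012,0,0.001],[-0.015,0,0.002],[-0.015,0,0.002],[-0.015,0,0.002],[-0.015,0,0.002],[-0.015,0,0.002]], delta_rot=[[0,0.01,0],[0,0.02,0],[0,0.03,0],[0,0.04,0],[0,0.04,0],[0,0.04,0],[0,0.04,0],[0,0.04,0]])

```text
time_s: 10.15
position: [554.1, -226.0, 320.9]
tcp_rot: [[-0.187, 0.982, 0.008], [0.981, 0.187, -0.045], [-0.045, -0.0, -0.999]]
force: [-0.6, 0.2, 0.0]
width: -0.0
```

```bash
python3 ov.py 12 1.77 1.80 1.90
```

```text
[ 554.1 -226.   320.9] [-0.6  0.2  0. ] 10.15
```

View pics/O12.png

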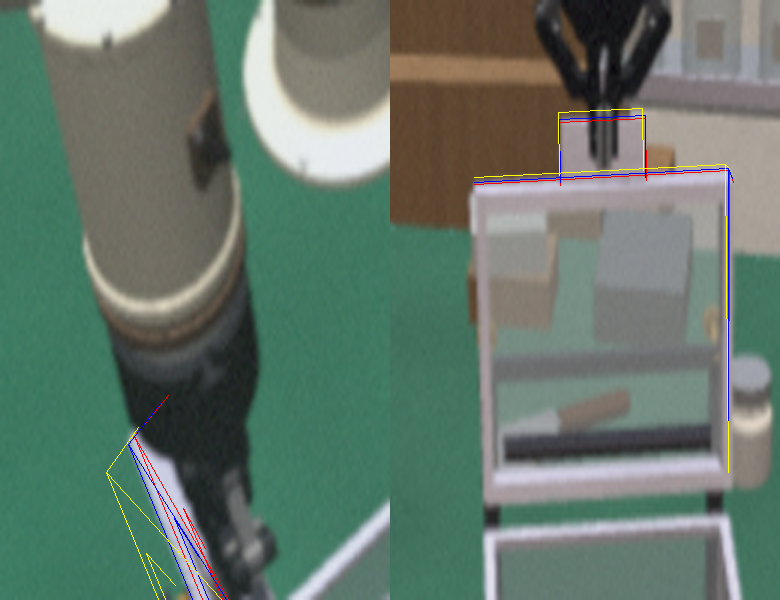

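>>> carry_out(dp=[[-0.004,0,0.0],[-0.008,0,0.001],[-0.012,0,0.001],[-0.015,0,0.002],[-0.015,0,0.002],[-0.015,0,0.002],[-0.015,0,0.002],[-0.015,0,0.002]], delta_rot=[[0,0.01,0],[0,0.02,0],[0,0.03,0],[0,0.04,0],[0,0.04,0],[0,0.04,0],[0,0.04,0],[0,0.04,0]])

```text
time_s: 10.92
position: [554.8, -229.7, 320.5]
tcp_rot: [[-0.187, 0.982, 0.004], [0.982, 0.187, -0.024], [-0.024, -0.0, -1.0]]
force: [-0.9, 0.0, -0.3]
width: -0.001
```

```bash
python3 ov.py 13 1.77 1.82 1.90
```

```text
[ 554.8 -229.7  320.5] [-0.9  0.  -0.3] 10.92
```

View pics/O13.png

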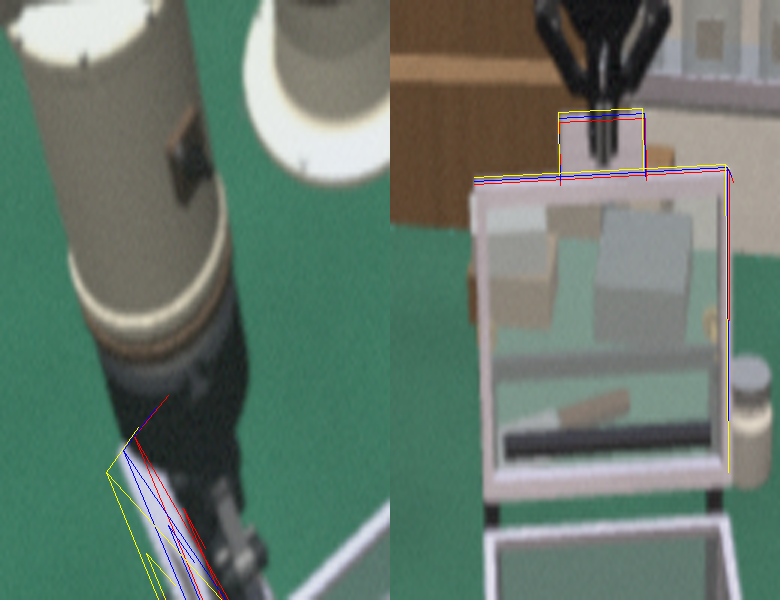

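>>> carry_out(dp=[[-0.003,0,0.0],[-0.006,0,0.001],[-0.006,0,0.001],[-0.006,0,0.001],[-0.006,0,0.001],[-0.006,0,0.001],[-0.006,0,0.001],[-0.006,0,0.001]], delta_rot=[[0,0.01,0],[0,0.015,0],[0,0.015,0],[0,0.015,0],[0,0.015,0],[0,0.015,0],[0,0.015,0],[0,0.015,0]])

```text
time_s: 11.68
position: [555.1, -231.2, 320.3]
tcp_rot: [[-0.187, 0.982, 0.003], [0.982, 0.187, -0.016], [-0.017, -0.0, -1.0]]
force: [0.7, -1.2, 0.1]
width: 0.003
```

```bash
python3 ov.py 14 1.77 1.82 1.90
```

```text
[ 555.1 -231.2  320.3] [ 0.7 -1.2  0.1] 11.68
```

View pics/O14.png

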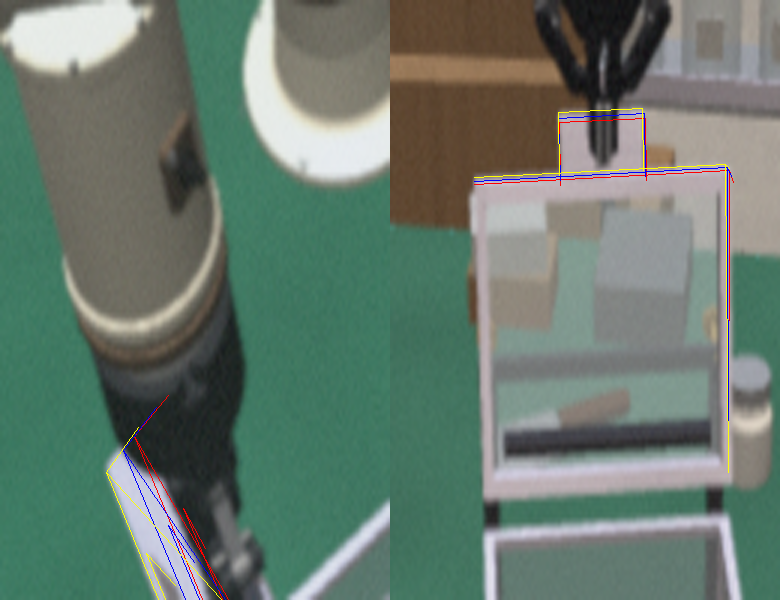

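The lid has left the finger (finger at 1.82, lid at about 1.90) and is swinging on by itself. I'll back off.

>>> carry_out(dp=[[0.02,0,0],[0.06,0,0],[0.12,0,0],[0.2,0,0],[0.3,0,0],[0.4,0,0],[0.5,0,0],[0.5,0,0]], delta_rot=[[0,0.03,0],[0,0.03,0],[0,0.03,0],[0,0.03,0],[0,0.03,0],[0,0.03,0],[0,0.03,0],[0,0.03,0]], claw=1)

```text
time_s: 12.45
position: [531.0, -100.2, 318.5]
tcp_rot: [[-0.195, 0.981, -0.0], [0.981, 0.195, 0.002], [0.002, 0.0, -1.0]]
force: [1.1, -0.2, 0.4]
width: 0.003
```

```bash
python3 ov.py 15 1.90 1.95 2.0 2.05; python3 - <<'E'
from h import *
from workcell import get_state,optics
q=np.load('q.npy');s=get_state()
R=Rphi(np.pi/2,q)
show(s,[((490,150,280),R),((454,366,200),R)])
E
```

```text
[ 531.  -100.2  318.5] [ 1.1 -0.2  0.4] 12.45
[1.036, 0.032, 0.153] [0.001, 0.002, 0.006]   tgt [490 150 280]
[1.912, 0.055, 0.473] [0.001, 0.002, 0.006]   tgt [454 366 200]
```

View pics/O15.png

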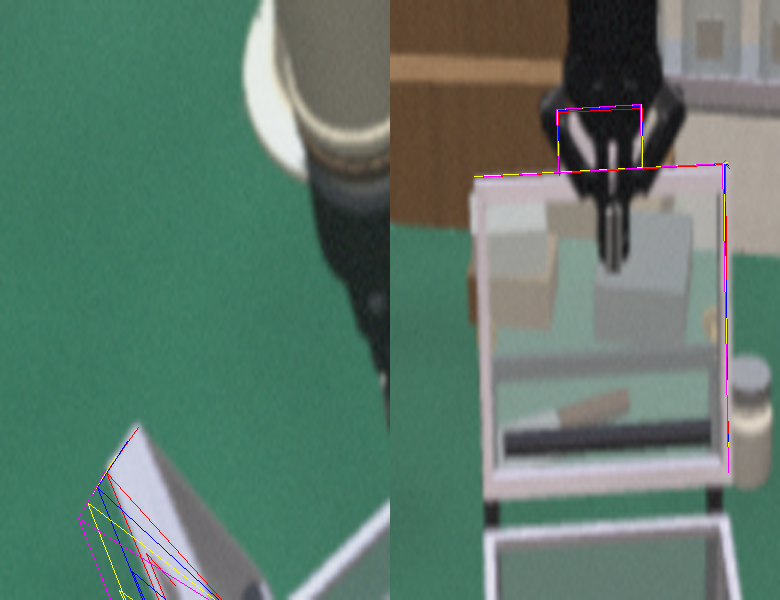

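The lid stays open at about 1.9 rad without support. On to the weight, opening the gripper on the way.

>>> carry_out(dp=[[0.08,0,0],[0.2,0,0.02],[0.34,0.01,0.04],[0.48,0.02,0.06],[0.62,0.02,0.08],[0.76,0.03,0.1],[0.88,0.03,0.13],[0.98,0.03,0.15]], delta_rot=[[0,0,0],[0,0,0],[0,0,0],[0,0,0],[0,0,0],[0,0,0],[0,0,0],[0,0,0]], claw=-1)

```text
time_s: 13.22
position: [492.8, 135.5, 280.2]
tcp_rot: [[-0.187, 0.982, 0.0], [0.982, 0.187, -0.001], [-0.001, 0.0, -1.0]]
force: [0.5, -0.1, 0.0]
width: 1.001
```

```bash
python3 ov.py 16 1.87 1.90 1.93; python3 - <<'E'
from h import *
from workcell import get_state,optics
q=np.load('q.npy');s=get_state()
R=Rphi(np.pi/2,q);print(np.round(s['qpos'],1))
show(s,[((454,366,200),R)])
E
```

```text
[492.8 135.5 280.2] [ 0.5 -0.1  0. ] 13.22
[  0.6  11.  -21.9 105.4   4.5  64.5 -11.7]
[0.923, 0.028, 0.321] [-0.002, -0.002, 0.01]   tgt [454 366 200]
```

View pics/O16.png

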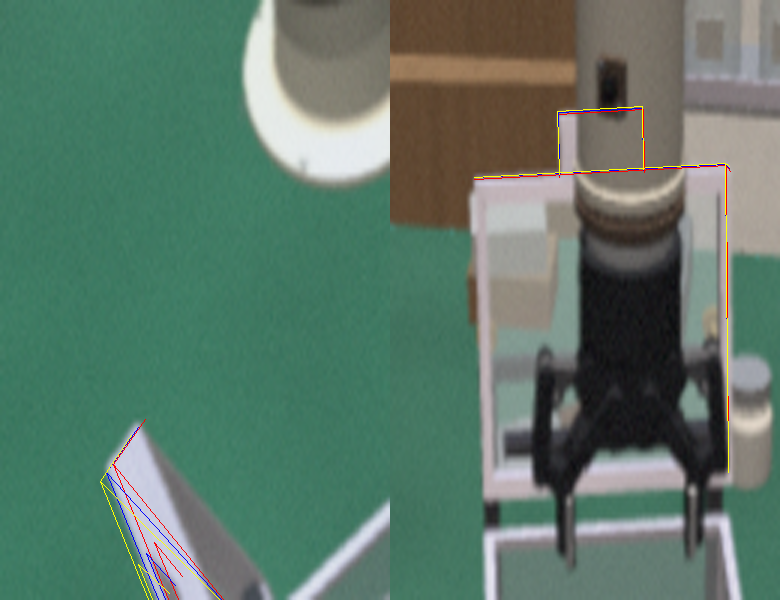

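The lid rests at about 1.9 rad, unchanged, so it's on its stop. Moving to above the weight.

>>> carry_out(dp=[[0.08,0,0.02],[0.2,0,0.06],[0.34,0.01,0.1],[0.48,0.02,0.15],[0.62,0.02,0.2],[0.74,0.03,0.25],[0.78,0.03,0.28],[0.78,0.03,0.28]], delta_rot=[[0,0,0],[0,0,0],[0,0,0],[0,0,0],[0,0,0],[0,0,0],[0,0,0],[0,0,0]])

```text
time_s: 13.98
position: [462.8, 328.3, 208.5]
tcp_rot: [[-0.19, 0.982, -0.003], [0.982, 0.19, -0.001], [-0.001, -0.003, -1.0]]
force: [-0.9, 0.1, 0.4]
width: 0.998
```

```bash
python3 - <<'E'
from h import *
from workcell import get_state,optics
q=np.load('q.npy');s=get_state();print(np.round(s['position'],1),s['time_s'],np.round(s['qpos'],1))
i=optics.get_image('wrist');cv2.imwrite('pics/wrist20.png',i['img']);i['s']=s;pickle.dump(i,open('w20.pkl','wb'))
E
```

```text
[462.8 328.3 208.5] 13.9833 [-17.   22.  -26.4 102.1  11.2  58.7 -36.6]
```

View pics/wrist20.png

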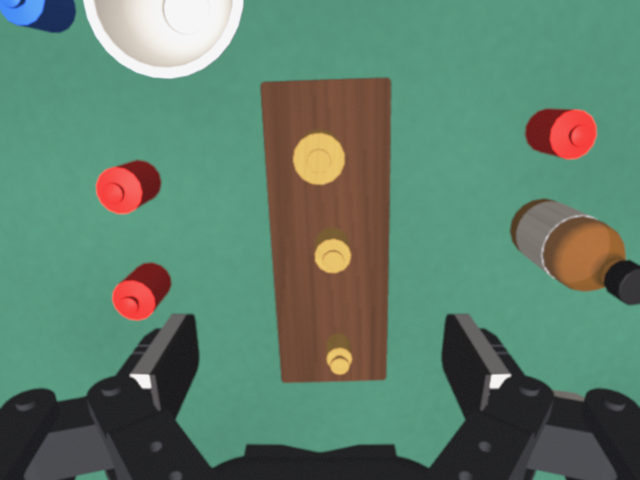

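The wrist view shows the large brass weight at (319,158), the medium at (333,255), the small at (340,361). Both jaws are clear of the neighbours.

```bash
python3 - <<'E'
from h import *
q=np.load('q.npy');i=pickle.load(open('w20.pkl','rb'));s=i['s']
hsv=cv2.cvtColor(i['img'],cv2.COLOR_BGR2HSV);m=cv2.inRange(hsv,(18,90,150),(32,255,255))
n,l,st,c=cv2.connectedComponentsWithStats(m);k=[j for j in range(1,n) if st[j,4]>150];print(st[k],c[k])
P=wpose(i,s);j=max(k,key=lambda j:st[j,4]);p=unproj(i,[c[j]],54,P)[0];print(p)
print(unproj(i,[(st[j,0],c[j][1]),(st[j,0]+st[j,2],c[j][1])],54,P))
R=Rphi(np.pi/2,q)
show(s,[((p[0],p[1],120),R),((p[0],p[1],30),R),((p[0],p[1],22),R)])
E
```

```text
[[ 293  132   52   53 2096]
 [ 315  238   36   35  987]
 [ 327  347   25   27  514]] [[318.49522901 158.        ]
 [332.37993921 255.14690983]
 [338.9766537  359.85214008]]
[453.24526879 367.19198468  54.        ]
[[435.92604282 363.82553771  54.        ]
 [471.23784435 370.72252299  54.        ]]
[0.16, -0.007, 0.354] [-0.006, 0.001, 0.005]   tgt [453.2 367.2 120. ]
[0.16, -0.006, 0.714] [-0.006, 0.001, 0.005]   tgt [453.2 367.2  30. ]
[0.16, -0.006, 0.746] [-0.006, 0.001, 0.005]   tgt [453.2 367.2  22. ]
```

>>> carry_out(dp=[[0.06,-0.003,0.1],[0.13,-0.006,0.22],[0.16,-0.007,0.34],[0.16,-0.007,0.45],[0.16,-0.007,0.45]], delta_rot=[[-0.006,0,0.005],[-0.006,0,0.005],[-0.006,0,0.005],[-0.006,0,0.005],[-0.006,0,0.005]])

```text
time_s: 14.45
position: [453.9, 360.3, 93.1]
tcp_rot: [[-0.182, 0.983, -0.003], [0.983, 0.182, -0.007], [-0.007, -0.004, -1.0]]
force: [-1.4, -0.6, -1.0]
width: 1.001
```

```bash
python3 - <<'E'
from h import *
from workcell import get_state,optics
q=np.load('q.npy');s=get_state();print(np.round(s['position'],1),s['force'])
i=optics.get_image('wrist');cv2.imwrite('pics/wrist21.png',i['img'])
R=Rphi(np.pi/2,q)
show(s,[((453,367.2,60),R),((453,367.2,21),R)])
E
```

```text
[453.9 360.3  93.1] [-1.35222665 -0.61585799 -0.97580936]
[0.029, 0.002, 0.132] [-0.008, 0.013, -0.012]   tgt [453.  367.2  60. ]
[0.03, 0.003, 0.288] [-0.008, 0.013, -0.012]   tgt [453.  367.2  21. ]
```

View pics/wrist21.png

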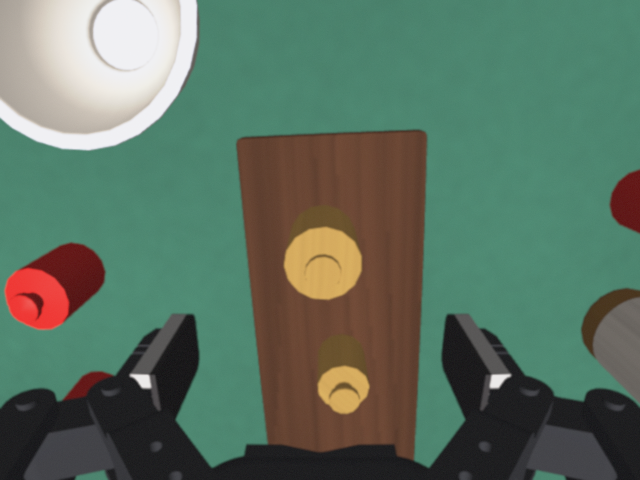

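Still lagging a little, so I'll let it settle.

>>> carry_out(dp=[[0,0,0.05],[0,0,0.1],[0,0,0.1],[0,0,0.1],[0,0,0.1]], delta_rot=[[0,0,0],[0,0,0],[0,0,0],[0,0,0],[0,0,0]])

```text
time_s: 14.92
position: [455.9, 365.4, 73.6]
tcp_rot: [[-0.184, 0.983, 0.004], [0.983, 0.184, 0.0], [-0.001, 0.004, -1.0]]
force: [0.1, 0.5, 0.4]
width: 1.005
```

```bash
python3 - <<'E'
from h import *
from workcell import get_state,optics
q=np.load('q.npy');s=get_state();print(np.round(s['position'],1),s['force'])
R=Rphi(np.pi/2,q)
show(s,[((453,367.2,60),R),((453,367.2,21),R)])
E
```

```text
[455.9 365.4  73.6] [0.0803934  0.51375051 0.36122988]
[0.009, -0.01, 0.054] [0.008, 0.001, -0.008]   tgt [453.  367.2  60. ]
[0.009, -0.011, 0.21] [0.008, 0.001, -0.008]   tgt [453.  367.2  21. ]
```

>>> carry_out(dp=[[0.006,-0.006,0.02],[0.009,-0.011,0.06],[0.009,-0.011,0.11],[0.009,-0.011,0.155],[0.009,-0.011,0.19],[0.009,-0.011,0.207],[0.009,-0.011,0.207],[0.009,-0.011,0.207]], delta_rot=[[0.005,0,-0.005],[0.008,0,-0.008],[0.008,0,-0.008],[0.008,0,-0.008],[0.008,0,-0.008],[0.008,0,-0.008],[0.008,0,-0.008],[0.008,0,-0.008]])

```text
time_s: 15.58
position: [452.1, 366.9, 20.5]
tcp_rot: [[-0.188, 0.982, -0.002], [0.982, 0.188, -0.002], [-0.001, -0.002, -1.0]]
force: [-0.3, -0.4, 0.0]
width: 1.0
```

```bash
python3 - <<'E'
from h import *
from workcell import get_state,optics
q=np.load('q.npy');s=get_state();print(np.round(s['position'],1),s['force'])
i=optics.get_image('wrist');cv2.imwrite('pics/wrist22.png',i['img'])
R=Rphi(np.pi/2,q)
show(s,[((453,367.2,21),R)])
E
```

```text
[452.1 366.9  20.5] [-0.29481154 -0.38175387  0.03389028]
[0.0, 0.004, -0.002] [-0.004, 0.002, 0.001]   tgt [453.  367.2  21. ]
```

View pics/wrist22.png

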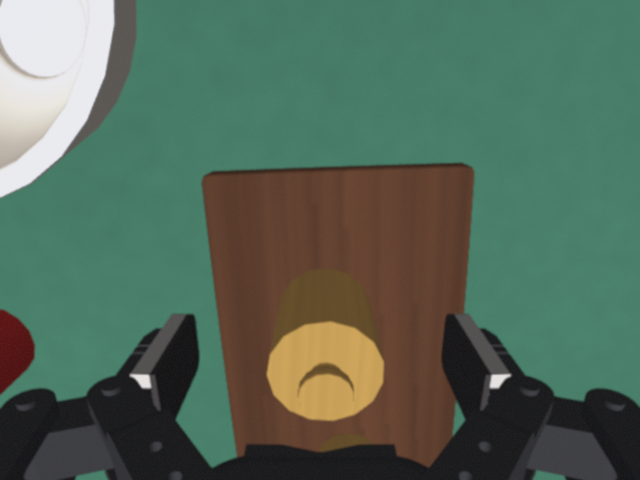

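The weight top, at (325,372), sits centred between the pads. Closing.

>>> carry_out(dp=[[0,0.003,0],[0,0.003,0],[0,0.003,0],[0,0.003,0],[0,0.003,0],[0,0.003,0],[0,0.003,0],[0,0.003,0]], delta_rot=[[0,0,0],[0,0,0],[0,0,0],[0,0,0],[0,0,0],[0,0,0],[0,0,0],[0,0,0]], claw=1)

```text
time_s: 16.3
position: [453.7, 367.5, 21.7]
tcp_rot: [[-0.188, 0.982, 0.0], [0.982, 0.188, -0.001], [-0.001, -0.0, -1.0]]
force: [-0.5, -0.8, 5.0]
width: 0.405
```

```bash
python3 - <<'E'
from h import *
from workcell import get_state,optics
q=np.load('q.npy');s=get_state();print(np.round(s['position'],1),s['force'],s['width'],s['time_s'])
i=optics.get_image('wrist');cv2.imwrite('pics/wrist23.png',i['img'])
E
```

```text
[453.7 367.5  21.7] [-0.4898795  -0.768429    5.01181494] 0.40451320264950075 16.3
```

View pics/wrist23.png

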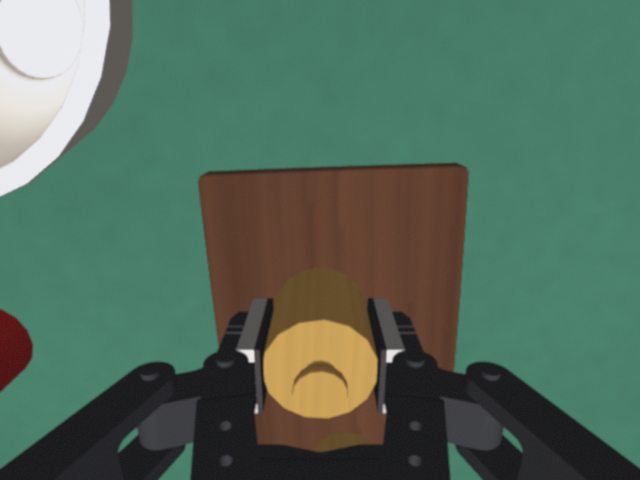

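Gripped: width 0.405, about 34–36 mm, and the knob is centred. Lifting straight up.

>>> carry_out(dp=[[0,0,-0.01],[0,0,-0.04],[0,0,-0.1],[0,0,-0.2],[0,0,-0.32],[0,0,-0.45],[0,0,-0.57],[0,0,-0.66]], delta_rot=[[0,0,0],[0,0,0],[0,0,0],[0,0,0],[0,0,0],[0,0,0],[0,0,0],[0,0,0]])

```text
time_s: 17.02
position: [453.2, 367.6, 188.6]
tcp_rot: [[-0.188, 0.982, -0.0], [0.982, 0.188, -0.0], [-0.0, -0.0, -1.0]]
force: [0.4, 0.6, -2.9]
width: 0.401
```

```bash
python3 - <<'E'
from h import *
from workcell import get_state,optics
q=np.load('q.npy');s=get_state();print(np.round(s['position'],1),s['force'],s['width'],s['time_s'])
R=Rphi(np.pi/2,q)
show(s,[((490,120,195),R),((533.5,-120,195),R)])
E
```

```text
[453.2 367.6 188.6] [ 0.36489469  0.61886428 -2.90422177] 0.40065765401753506 17.0167
[-1.0, -0.042, -0.025] [-0.0, 0.0, 0.001]   tgt [490 120 195]
[-1.976, -0.052, -0.025] [-0.0, 0.0, 0.001]   tgt [ 533.5 -120.   195. ]
```

>>> carry_out(dp=[[-0.05,0,-0.01],[-0.15,-0.01,-0.02],[-0.27,-0.02,-0.03],[-0.4,-0.02,-0.03],[-0.53,-0.03,-0.03],[-0.67,-0.03,-0.03],[-0.82,-0.04,-0.03],[-0.96,-0.04,-0.03]], delta_rot=[[0,0,0],[0,0,0],[0,0,0],[0,0,0],[0,0,0],[0,0,0],[0,0,0],[0,0,0]])

```text
time_s: 17.68
position: [486.8, 126.2, 192.1]
tcp_rot: [[-0.187, 0.982, -0.004], [0.982, 0.187, -0.003], [-0.002, -0.005, -1.0]]
force: [0.2, 0.2, -3.0]
width: 0.404
```

```bash
python3 - <<'E'
from h import *
from workcell import get_state,optics
q=np.load('q.npy');s=get_state();print(np.round(s['position'],1),s['force'],s['width'],s['time_s'])
R=Rphi(np.pi/2,q)
show(s,[((533.5,-120,195),R)])
E
python3 ov.py 24 1.87 1.90 1.93
```

```text
[486.8 126.2 192.1] [ 0.19222107  0.15002634 -3.03448579] 0.4038774835593857 17.6833
[-1.002, -0.001, -0.01] [-0.009, 0.003, -0.001]   tgt [ 533.5 -120.   195. ]
[486.8 126.2 192.1] [ 0.2  0.2 -3. ] 17.68
```

View pics/O24.png

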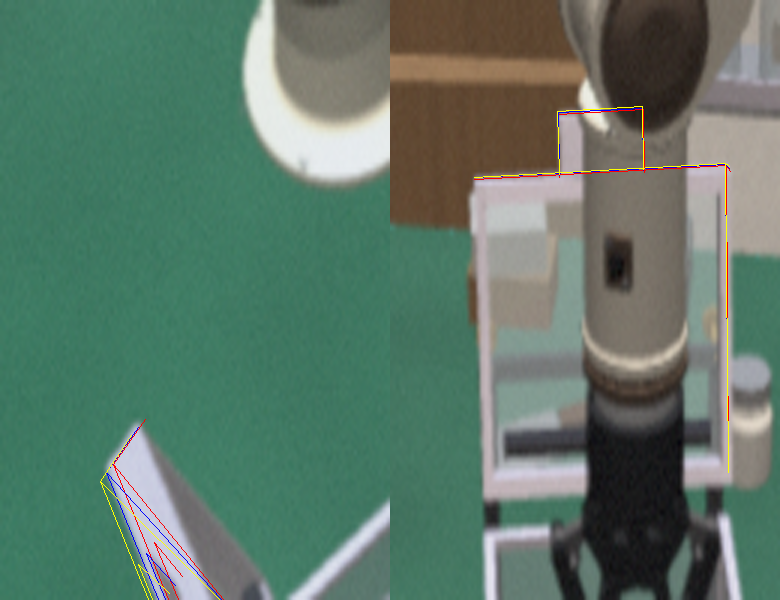

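>>> carry_out(dp=[[-0.05,0,-0.01],[-0.13,0,-0.01],[-0.23,0,-0.01],[-0.34,0,-0.01],[-0.45,0,-0.01],[-0.54,0,-0.01],[-0.6,0,-0.01],[-0.62,0,-0.01]], delta_rot=[[0,0,0],[0,0,0],[0,0,0],[0,0,0],[0,0,0],[0,0,0],[0,0,0],[0,0,0]])

```text
time_s: 18.45
position: [516.4, -26.7, 194.8]
tcp_rot: [[-0.183, 0.983, -0.004], [0.983, 0.183, -0.003], [-0.002, -0.004, -1.0]]
force: [-1.3, -1.2, -3.0]
width: 0.405
```

```bash
python3 - <<'E'
from h import *
from workcell import get_state,optics
q=np.load('q.npy');s=get_state();print(np.round(s['position'],1),s['force'],s['width'],s['time_s'])
i=optics.get_image('wrist');cv2.imwrite('pics/wrist25.png',i['img']);i['s']=s;pickle.dump(i,open('w25.pkl','wb'))
E
```

```text
[516.4 -26.7 194.8] [-1.2871786  -1.18747682 -3.00376606] 0.4047006802604911 18.45
```

View pics/wrist25.png

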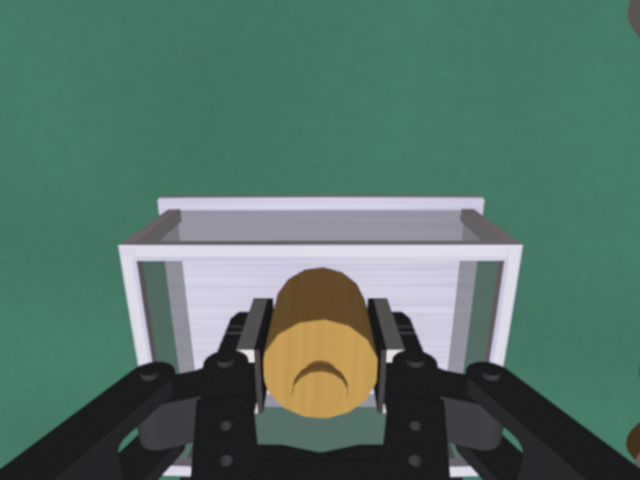

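The wrist view shows the front rim corners at (120,245) and (522,244), and the base corners at (158,198) and (484,197). I'll check the case pose against these.

```bash
python3 - <<'E'
from h import *
q=np.load('q.npy');i=pickle.load(open('w25.pkl','rb'));P=wpose(i,i['s'])
print('exp rim',proj(i,c2w(q,[(-90,-120,100),(-90,120,100)]),P),'base',proj(i,c2w(q,[(-100,-130,12),(-100,130,12)]),P))
w=lambda p:(p[:, :2]-q[:2])@np.array([[np.cos(q[2]),-np.sin(q[2])],[np.sin(q[2]),np.cos(q[2])]])
print(w(unproj(i,[(120,245),(522,244)],100,P)),w(unproj(i,[(158,198),(484,197)],12,P)))
# weight base centre rel pad: bottom front rim
d=pickle.load(open('im0.pkl','rb'));
for n,uv in(('scene',(180+412/5,220+300/4)),):print('pan in case',w(unproj(d[n],[uv],52)))
s=dict(position=[649.32,-.055,230.26],tcp_rot=np.array([[-6.7e-5,1,-1.92e-3],[1,6.7e-5,6e-5],[6e-5,-1.92e-3,-1]]))
print(w(unproj(d['wrist'],[(187,338)],52,wpose(d['wrist'],s))))
E
```

```text
exp rim [[120.54032432 248.35008355]
 [520.75905572 247.47751757]] base [[155.82399888 199.50177326]
 [485.75398981 198.62480298]]
[[ -92.12701026 -120.01610257]
 [ -92.19574451  120.45149273]] [[-101.19543361 -128.09981109]
 [-101.3007685   128.44585936]]
pan in case [[0.52851798 2.70947803]]
[[-3.45330813  0.78853458]]
```

```bash
python3 - <<'E'
from h import *
from workcell import get_state,optics
q=np.load('q.npy');s=get_state();R=Rphi(np.pi/2,q);p=c2w(q,[-1,.3,0])[0];print(p)
show(s,[((p[0],p[1],195),R),((p[0],p[1],120),R)])
E
```

```text
[ 533.67481803 -119.42504485    0.        ]
[-0.38, -0.001, 0.001] [-0.008, 0.003, -0.008]   tgt [ 533.7 -119.4  195. ]
[-0.38, -0.0, 0.301] [-0.008, 0.003, -0.008]   tgt [ 533.7 -119.4  120. ]
```

>>> carry_out(dp=[[-0.04,0,0],[-0.1,0,0],[-0.17,0,0],[-0.24,0,0],[-0.3,0,0],[-0.35,0,0],[-0.375,0,0],[-0.375,0,0]], delta_rot=[[0,0,0],[-0.004,0,-0.004],[-0.004,0,-0.004],[-0.004,0,-0.004],[-0.004,0,-0.004],[-0.004,0,-0.004],[-0.004,0,-0.004],[-0.004,0,-0.004]])

```text
time_s: 19.17
position: [535.4, -115.7, 196.2]
tcp_rot: [[-0.189, 0.982, 0.001], [0.982, 0.189, -0.001], [-0.001, 0.001, -1.0]]
force: [0.0, -0.4, -3.1]
width: 0.404
```

>>> carry_out(dp=[[0,0,0.02],[0,0,0.05],[0,0,0.1],[0,0,0.15],[0,0,0.2],[0,0,0.24],[0,0,0.26],[0,0,0.26]], delta_rot=[[0,0,0],[0,0,0],[0,0,0],[0,0,0],[0,0,0],[0,0,0],[0,0,0],[0,0,0]])

```text
time_s: 19.83
position: [534.3, -113.6, 129.9]
tcp_rot: [[-0.191, 0.982, -0.002], [0.982, 0.191, 0.0], [0.001, -0.002, -1.0]]
force: [0.3, -0.4, -3.3]
width: 0.405
```

```bash
python3 - <<'E'
from h import *
from workcell import get_state,optics
q=np.load('q.npy');s=get_state();print(np.round(s['position'],1),s['force'],s['width'],s['time_s'],np.round(s['qpos'],1))
for n,(r,c) in (('scene',(200,170)),('side',(80,230))):
  i=optics.get_image(n);cv2.imwrite(f'pics/{n}26.png',cv2.resize(i['img'][r:r+180,c:c+180],None,fx=3.3,fy=3.3,interpolation=cv2.INTER_CUBIC))
R=Rphi(np.pi/2,q);p=c2w(q,[-1,.3,0])[0]
show(s,[((p[0],p[1],75),R),((p[0],p[1],66),R)])
E
```

```text
[ 534.3 -113.6  129.9] [ 0.34561471 -0.42845769 -3.31511458] 0.40478510688998093 19.8333 [ 21.1  24.3 -14.7 109.    8.1  47.8  13.2]
[-0.023, -0.006, 0.219] [-0.004, -0.001, 0.007]   tgt [ 533.7 -119.4   75. ]
[-0.023, -0.006, 0.255] [-0.004, -0.001, 0.007]   tgt [ 533.7 -119.4   66. ]
```

View pics/scene26.png

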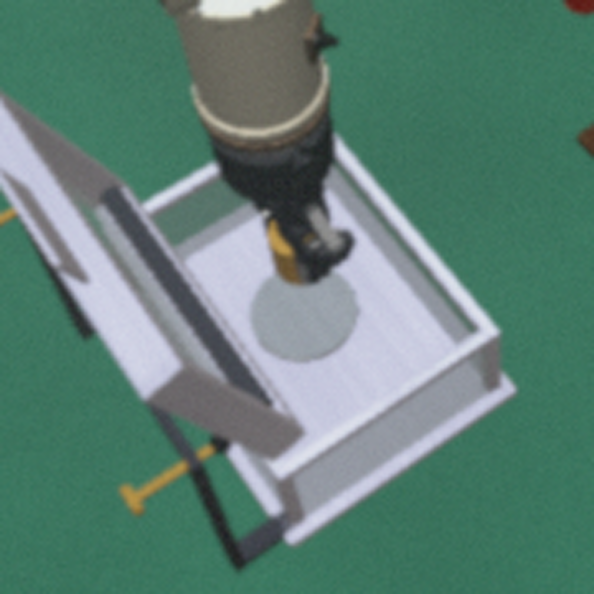

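View pics/side26.png

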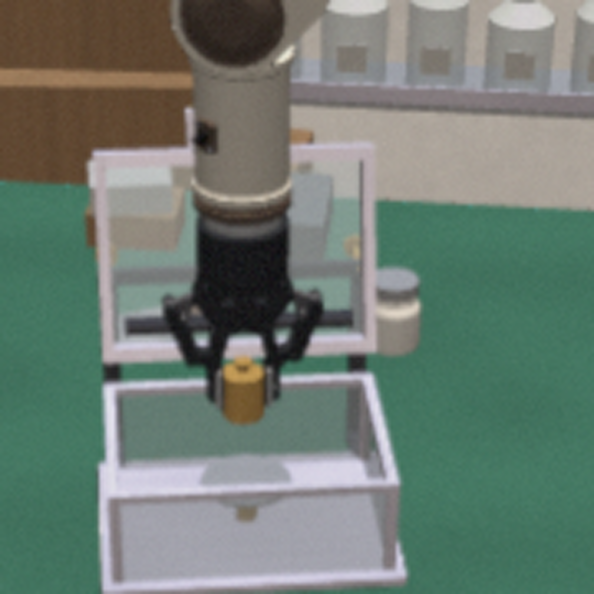

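Hovering over the pan, with everything clear of the lid and rim. Descending, then creeping.

>>> carry_out(dp=[[-0.01,-0.003,0.02],[-0.02,-0.006,0.06],[-0.023,-0.006,0.11],[-0.023,-0.006,0.16],[-0.023,-0.006,0.2],[-0.023,-0.006,0.225],[-0.023,-0.006,0.235],[-0.023,-0.006,0.235]], delta_rot=[[0,0,0],[-0.004,0,0.006],[-0.004,0,0.006],[-0.004,0,0.006],[-0.004,0,0.006],[-0.004,0,0.006],[-0.004,0,0.006],[-0.004,0,0.006]])

```text
time_s: 20.6
position: [534.5, -120.2, 71.6]
tcp_rot: [[-0.187, 0.982, 0.001], [0.982, 0.187, 0.0], [0.0, 0.001, -1.0]]
force: [-0.6, 0.4, -2.3]
width: 0.407
```

```bash
cat > st.py <<'E'
import sys
from h import *
from workcell import get_state,optics
q=np.load('q.npy');s=get_state();print(np.round(s['position'],2),np.round(s['force'],2),s['width'],s['time_s'])
k=sys.argv[1];i=[optics.get_image(n)['img'] for n in ('scene','side')]
a=cv2.resize(i[0][250:340,210:310],None,fx=4,fy=5,interpolation=cv2.INTER_CUBIC);b=cv2.resize(i[1][160:250,255:355],None,fx=4,fy=5,interpolation=cv2.INTER_CUBIC)
cv2.imwrite(f'pics/P{k}.png',cv2.hconcat([a,b]))
R=Rphi(np.pi/2,q);p=c2w(q,[-1,.3,0])[0]
show(s,[((p[0],p[1],z),R) for z in (66,62,58)])
E
python3 st.py 1
```

```text
[ 534.54 -120.24   71.65] [-0.55  0.4  -2.35] 0.4068900177903004 20.6
[0.004, -0.003, 0.023] [0.003, -0.0, -0.001]   tgt [ 533.7 -119.4   66. ]
[0.004, -0.003, 0.039] [0.003, -0.0, -0.001]   tgt [ 533.7 -119.4   62. ]
[0.004, -0.003, 0.055] [0.003, -0.0, -0.001]   tgt [ 533.7 -119.4   58. ]
```

View pics/P1.png

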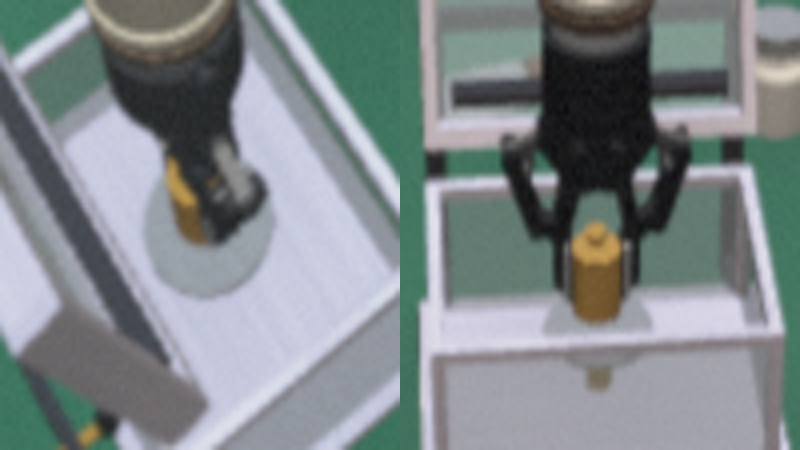

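>>> carry_out(dp=[[0.002,-0.002,0.006],[0.002,-0.002,0.012],[0.002,-0.002,0.018],[0.002,-0.002,0.023],[0.002,-0.002,0.028],[0.002,-0.002,0.032],[0.002,-0.002,0.034],[0.002,-0.002,0.034]], delta_rot=[[0,0,0],[0,0,0],[0,0,0],[0,0,0],[0,0,0],[0,0,0],[0,0,0],[0,0,0]])

```text
time_s: 21.37
position: [534.5, -120.2, 64.1]
tcp_rot: [[-0.187, 0.982, 0.003], [0.982, 0.187, -0.0], [-0.001, 0.003, -1.0]]
force: [-0.3, 0.2, -3.6]
width: 0.402
```

>>> carry_out(dp=[[0,0,0.002],[0,0,0.004],[0,0,0.004],[0,0,0.004]], delta_rot=[[0,0,0],[0,0,0],[0,0,0],[0,0,0]])

```text
time_s: 21.7
position: [534.6, -120.2, 63.3]
tcp_rot: [[-0.187, 0.982, 0.003], [0.982, 0.187, -0.0], [-0.001, 0.003, -1.0]]
force: [0.2, -0.6, -2.8]
width: 0.403
```

>>> carry_out(dp=[[0,0,0.002],[0,0,0.004],[0,0,0.004],[0,0,0.004]], delta_rot=[[0,0,0],[0,0,0],[0,0,0],[0,0,0]])

```text
time_s: 22.03
position: [534.6, -120.2, 62.2]
tcp_rot: [[-0.187, 0.982, 0.003], [0.982, 0.187, -0.0], [-0.001, 0.003, -1.0]]
force: [-0.8, 0.4, -3.0]
width: 0.4
```

>>> carry_out(dp=[[0,0,0.002],[0,0,0.004],[0,0,0.004],[0,0,0.004]], delta_rot=[[0,0,0],[0,0,0],[0,0,0],[0,0,0]])

```text
time_s: 22.37
position: [534.7, -120.2, 61.3]
tcp_rot: [[-0.187, 0.982, 0.003], [0.982, 0.187, -0.0], [-0.001, 0.003, -1.0]]
force: [-0.4, -0.3, -2.9]
width: 0.406
```

```bash
cat > av.py <<'E'
import numpy as np
from workcell import get_state,optics
F=[];Z=[]
for _ in range(8):
    s=get_state();F.append(s['force']);Z.append(s['position']);optics.get_image('side')
print(np.mean(F,0).round(2),np.std(F,0).round(2),np.mean(Z,0).round(2),s['time_s'],s['width'])
E
python3 av.py
```

```text
[-0.13 -0.03 -2.67] [0.41 0.49 0.28] [ 534.69 -120.2    61.32] 22.7167 0.4029882459455872
```

>>> carry_out(dp=[[0,0,0.002],[0,0,0.004],[0,0,0.006],[0,0,0.008],[0,0,0.008],[0,0,0.008]], delta_rot=[[0,0,0],[0,0,0],[0,0,0],[0,0,0],[0,0,0],[0,0,0]])

```text
time_s: 23.27
position: [534.7, -120.2, 59.4]
tcp_rot: [[-0.187, 0.982, 0.003], [0.982, 0.187, -0.0], [-0.001, 0.003, -1.0]]
force: [-1.1, -0.4, -1.4]
width: 0.403
```

```bash
python3 av.py
```

```text
[-0.39 -0.16 -1.03] [0.44 0.45 0.46] [ 534.7  -120.19   59.34] 23.6167 0.40255379899003324
```

The load is passing to the pan, about 1 N still to go. One more mm.

>>> carry_out(dp=[[0,0,0.002],[0,0,0.004],[0,0,0.004],[0,0,0.004]], delta_rot=[[0,0,0],[0,0,0],[0,0,0],[0,0,0]])

```text
time_s: 24.0
position: [534.7, -120.2, 58.3]
tcp_rot: [[-0.187, 0.982, 0.003], [0.982, 0.187, -0.0], [-0.001, 0.003, -1.0]]
force: [-0.2, -0.3, 0.0]
width: 0.404
```

```bash
python3 av.py
```

```text
[-0.05 -0.17  0.3 ] [0.57 0.39 0.51] [ 534.71 -120.19   58.32] 24.35 0.405878396881934
```

The pan carries the full weight (wrist force about 0). Releasing with a small opening.

>>> carry_out(dp=[[0,0,0],[0,0,0],[0,0,0],[0,0,0],[0,0,0],[0,0,0]], delta_rot=[[0,0,0],[0,0,0],[0,0,0],[0,0,0],[0,0,0],[0,0,0]], claw=-0.1)

```text
time_s: 24.9
position: [534.6, -120.2, 58.3]
tcp_rot: [[-0.187, 0.982, 0.003], [0.982, 0.187, -0.0], [-0.001, 0.003, -1.0]]
force: [0.7, -0.2, -0.4]
width: 0.554
```

```bash
python3 - <<'E'
from h import *
from workcell import get_state,optics
s=get_state();print(np.round(s['position'],2),np.round(s['force'],2),s['width'],s['time_s'])
cv2.imwrite('pics/wrist30.png',optics.get_image('wrist')['img'])
E
python3 st.py 2
```

```text
[ 534.62 -120.2    58.26] [ 0.69 -0.22 -0.39] 0.5535382835745111 24.9
[ 534.64 -120.21   58.26] [-0.31 -0.1   0.3 ] 0.5490672701027289 24.95
[0.004, -0.003, -0.031] [0.006, 0.002, -0.002]   tgt [ 533.7 -119.4   66. ]
[0.004, -0.003, -0.015] [0.006, 0.002, -0.002]   tgt [ 533.7 -119.4   62. ]
[0.004, -0.003, 0.001] [0.006, 0.002, -0.002]   tgt [ 533.7 -119.4   58. ]
```

View pics/wrist30.png

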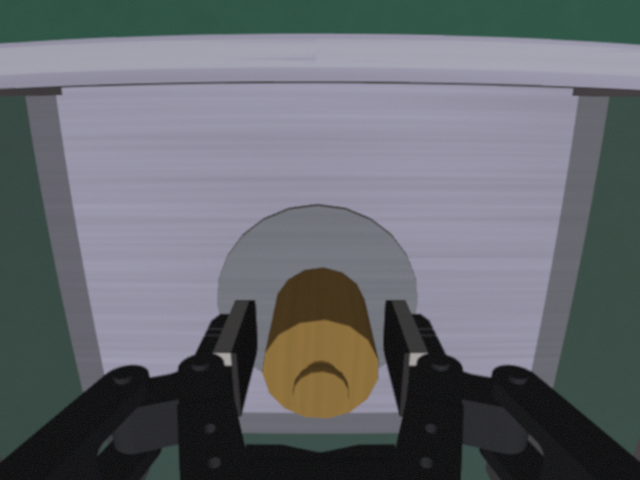

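View pics/P2.png

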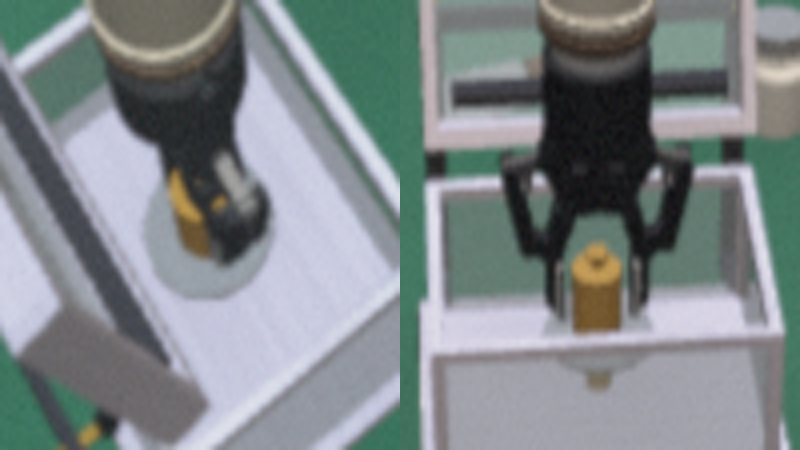

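The weight stands free near the pan's middle: pan spans 218–417, weight at about 321. Lifting straight away.

>>> carry_out(dp=[[0,0,-0.01],[0,0,-0.03],[0,0,-0.07],[0,0,-0.14],[0,0,-0.24],[0,0,-0.36],[0,0,-0.48],[0,0,-0.6]], delta_rot=[[0,0,0],[0,0,0],[0,0,0],[0,0,0],[0,0,0],[0,0,0],[0,0,0],[0,0,0]])

```text
time_s: 25.72
position: [534.0, -120.0, 210.7]
tcp_rot: [[-0.187, 0.982, 0.004], [0.982, 0.187, -0.0], [-0.001, 0.004, -1.0]]
force: [0.2, 0.1, 0.1]
width: 0.55
```

>>> carry_out(dp=[[0.04,0,-0.04],[0.12,0,-0.06],[0.24,0,-0.06],[0.38,0,-0.06],[0.5,0,-0.06],[0.6,0,-0.06],[0.68,0,-0.06],[0.7,0,-0.06]], delta_rot=[[0,0,0],[0,0,0],[0,0,0],[0,0,0],[0,0,0],[0,0,0],[0,0,0],[0,0,0]])

```text
time_s: 26.38
position: [500.2, 56.4, 223.8]
tcp_rot: [[-0.193, 0.981, 0.003], [0.981, 0.193, 0.001], [0.001, 0.004, -1.0]]
force: [0.3, 0.1, -0.7]
width: 0.55
```

>>> carry_out(dp=[[0.04,0,0],[0.08,0,0],[0.12,0,0],[0.12,0,0],[0.12,0,0],[0.12,0,0]], delta_rot=[[0,0,0],[0,0,0],[0,0,0],[0,0,0],[0,0,0],[0,0,0]])

```text
time_s: 26.88
position: [495.9, 80.5, 223.0]
tcp_rot: [[-0.186, 0.983, 0.003], [0.983, 0.186, -0.001], [-0.001, 0.003, -1.0]]
force: [0.2, -0.1, 0.1]
width: 0.548
```

```bash
python3 - <<'E'
from h import *
from workcell import get_state,optics
s=get_state();print(np.round(s['position'],1),np.round(s['force'],2),s['time_s'])
for n in('scene','side'):cv2.imwrite(f'pics/{n}40.png',optics.get_image(n)['img'])
E
python3 st.py 3
```

```text
[495.9  80.5 223. ] [ 0.19 -0.09  0.15] 26.8833
[495.94  80.3  222.98] [-0.74 -0.39  1.26] 0.5552516766510622 26.9833
[-0.812, -0.002, 0.629] [0.005, 0.002, -0.004]   tgt [ 533.7 -119.4   66. ]
[-0.812, -0.002, 0.645] [0.005, 0.002, -0.004]   tgt [ 533.7 -119.4   62. ]
[-0.812, -0.002, 0.661] [0.005, 0.002, -0.004]   tgt [ 533.7 -119.4   58. ]
```

View pics/P3.png

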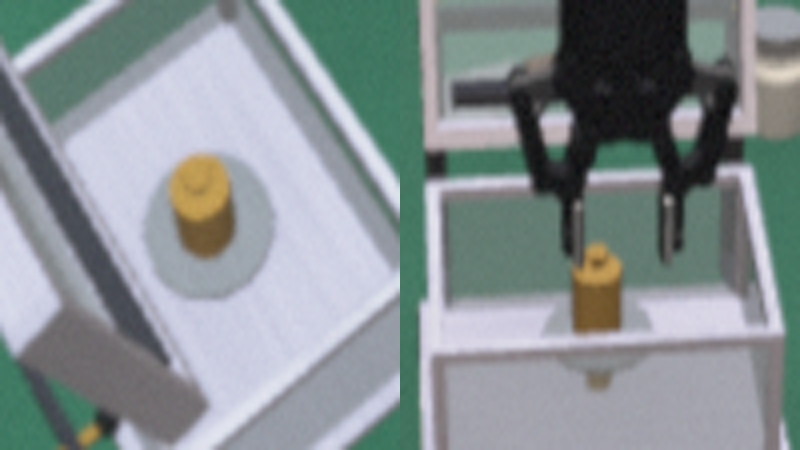

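View pics/scene40.png

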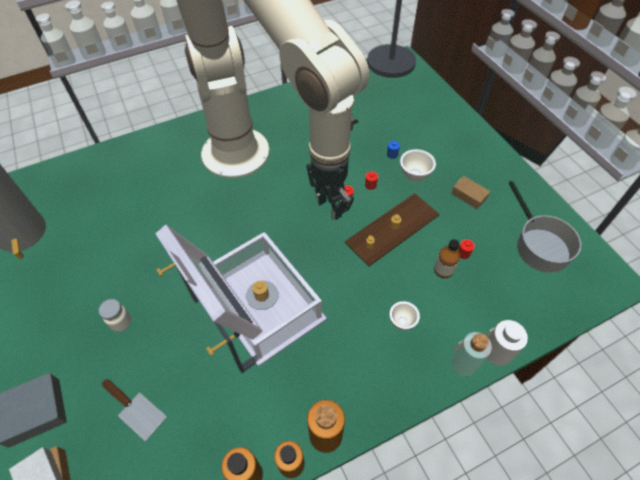

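View pics/side40.png

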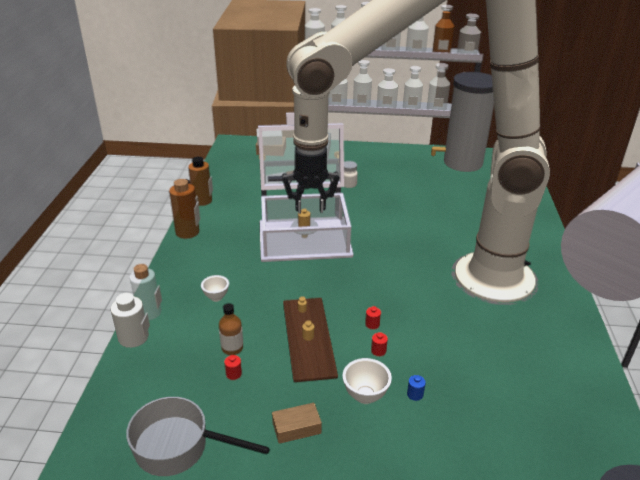

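The weight stands upright on the pan, the lid is open and everything else is in place. One quick check of how well the weight is centred, then I hand in.

```bash
python3 - <<'E'
from h import *
from workcell import job
d=pickle.load(open('im0.pkl','rb'));S=d['scene']
print('weight',unproj(S,[(210+201/4,250+182/5)],90.5),'pan',unproj(S,[(210+210/4,250+227/5)],48.5))
E
```

```text
weight [[ 533.42862009 -120.26377815   90.5       ]] pan [[ 535.58372164 -120.3185731    48.5       ]]
```

```bash
python3 -c "
from workcell import job,get_state
print(get_state()['time_s']);print(job.finish_job())"
```

```text
27.0833
the job is handed in; nothing more can be done
None
```

The lid is open on its stop screws, the large brass weight stands upright in the middle of the pan, and I handed the job in at 27.1 s.

- **Lid:** I pushed it up with the closed fingertips under the tab; measured forces stayed around 6 N or less. It left the finger just past about 1.82 rad, swung on by itself and came to rest at about 1.9 rad. It was still there in the later pictures, with nothing holding it.
- **Weight:** I lowered it onto the pan until the wrist force read about 0, so the pan carried the full weight before I opened the fingers. In the last scene picture it stands upright about 2 mm from the pan centre, which is as fine as the cameras can measure.
- **Surroundings:** The gripper is well clear and touching nothing. The other weights, bottles and bowls look unmoved.

Two readings are not exact. My lid angles are about 0.03 rad uncertain; the lid tipped slightly later by my estimate than the stated 1.70–1.80. I had no direct reading of how far the pan was pushed down; I judged it from the wrist force and the finger height.

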